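# Fill the paver sample case and fasten it

### The arm

A 6-joint arm with a two-finger parallel gripper is mounted at the origin on a cart in front of the work surface, level with it; the furniture and walls round the work are solid. World frame = base frame: x ahead of the robot, y to its left, z up, the work surface at z = 0. Lengths are in m, angles in rad, forces in N, time in s.
With the tool pointing down it reaches from about 0.35 to 0.775 m from the base axis. Payload 7.3 kg.
Tool frame: the origin (TCP) lies at the very end of the fingers, on their centre line; the grasp point (between the pads) lies 19 mm behind it; z points along the fingers, y is the line along which they close (so a half turn about z gives the same grasp; the last joint's range is limited). The gripper opens to 92 mm and grips with 3 to 60 N. Pads are 19 mm wide; open, the fingers measure 130 mm over their backs; the gripper's body (75 mm by 190 mm) begins 47 mm behind the grasp point.
Start: joints at [-0.146, 0.342, 1.524, -0, 1.275, -0.146], TCP at [0.525, 0, 0.227] pointing down, gripper open.
Joint ranges: [-2.53, 2.53], [-0.77, 2.02], [0.04, 2.7], [-1, 4.14], [0.28, 2.66], [-3.11, 3.11]. Speed limits (rad/s): [2.57, 2.57, 3.14, 3.14, 3.14, 3.14].

### API

Orientations are given as [roll, pitch, yaw] about the fixed x, y, z axes, in that order (R = Rz(yaw) Ry(pitch) Rx(roll)).
In Python, from cell import observe, read_camera, get_calibration, hand_in, search_frame gives the robot as it stands.
- The arm moves only by the tool step_arm, never from a script. Its argument "commands" is a list of rows, each an object with "translation": the shift along the tool's x, y, z in mm, a list of three; "roll": the turn about the tool's z in rad. In form: [{"translation": [x, y, z], "roll": roll}, ...]. A call has 1 to 20 rows; each row shifts and turns the commanded pose from where the row before left it, along the tool's axes as they then stand; what a row does not reach is not made up. A row lasts 1/12 s, in which the tool goes at most 41.7 mm and 7.16 degrees, less where a joint would pass 70% of its speed; a pose out of reach is approached as far as the arm can. A call is refused whole if a number of a shift passes 41.7 or a number of a turn 0.125, either way. A call with a gripper value outside its range is refused whole. "fingers" is the opening, from 0 (shut) to 1 (fully open), set as the call begins (left out, the last holds). The fingers move at their own pace and stop on an object; "grip_force" is the grip in N (left out, the last holds). Time passes only in rows, so rows that do not move let the fingers close. It gives the time, the measured TCP pose, the force, the opening and the grip force at its end, in the units of the state.
- observe(): the state, without advancing time (a new reading comes with each control period).
- read_camera(name): name is "scene" or "side" or "wrist"; returns the picture (420x560x3 uint8, red, green, blue); there is no depth.
- get_calibration(name): a dict with "camera_matrix" (3x3 intrinsics, pixels), "world_from_camera" (4x4, takes a point from camera to world coordinates). Camera axes: x right, y up, looking along -z (the intrinsics and any distortion apply to the point x, -y, -z); pixel columns grow to the right and rows downward; lengths in m; the calibration is good to about 2 mm. A picture is of the moment at which its call begins: read the wrist's pose just before it. get_calibration takes no time and is no camera call; for the wrist camera it gives the pose at the moment of the call.
- hand_in(): hands the job in; it is judged then, once.
Trained networks look in the newest picture that a camera, given by its name, has taken for a name from the list of things; names that differ only in an ending like _2 or _b are one class to them, and where a whole thing is asked for, a point or a joint stands for the part that bears it (a point fixed in the world has none). Each returns a list of dicts, best first, with "confidence" (0 to 1); they miss things now and then, are a little off and sometimes report something else, mostly with a low value. They report only what shows in the picture. A call takes as long as a camera call. They do not tell look-alikes from the thing itself.
- search_frame(camera, name): "at" ([x, y, z] in m, in world coordinates, good to about 4 mm: the middle of the surface that is visible of it).
The state is a dict: "time": time; "qpos": joint angles; "qvel": joint speeds; "joint_efforts": joint torques, N m; "tool_pos": TCP position; "tool_rot": TCP orientation; "contact_force": force on the tool from outside, world axes, zero at the start; "torque": the same for the moment, N m; "opening": finger opening in m; "grip_force": force on a finger pad.
Only numpy, scipy, OpenCV 4.12 (cv2) and the standard library are available. Lean on these libraries where they do the work, as an engineer would, in place of code of your own. Each camera call takes 0.05 s, during which the arm holds its last target. There are 200 camera calls.

### The job

Swing the brass hasp off its catch and open the lid of the floor-sample case, then fit every loose wooden paver on the worktop into the gap it interlocks with, turned so that it drops in flush with the panel (there may be fewer pavers than gaps). Then shut the lid fully and swing the hasp back upright over the catch, moving the lid only while the hasp is off, and leave the other things on the bench where they are.

Things in the scene. Friction and masses are not known exactly. Their poses are not given: they have to be found in the camera images.
- lid (a joint): Deep wooden lid (214 x 192 mm, 44 mm high) of the sample case, hinged along the case's back (far) rim. Value in rad: 0 shut, grows as it opens, stop at 1.9 (leaning a little back). The hinge is stiff: the lid stays where it is left (moving it takes about 2 to 4 N at the pull tab). From about 1.5 rad on the panel is clear from above.
- lid_tab (a point): Grip point on the lid's dark wooden pull tab, which sticks out 46 mm forward (to the case's -x) from the lid's front face, right of the middle; tab 28 mm wide along the case's y, 14 mm thick. The point is 31 mm out from the face. It moves with the lid. The tab can be pinched by its two sides (closing along the case's y) from above and carried round the hinge; it pivots between the fingers.
- lid_hinge (a point): Point on the lid's hinge axis level with the tab (the axis runs along the case's y, 26 mm above the worktop); fixed on the case. The tab point goes round it at a radius of 248 mm.
- hasp (a joint): Slotted brass hasp on the case's front, 30 mm wide, hinged low on the case's front left of the middle. Value in rad: 0 shut (standing upright with its slot over the lid's staple), grows as it swings outward, down towards the robot; stop at 1.2. Off the catch from 0.6 on. Stiff: it stays where it is left (0.7 N at the tab). The lid may be moved only while the hasp is swung off.
- hasp_tab (a point): Grip point on the hasp's thumb tab, a brass tongue 44 mm long, 18 mm wide along the case's y, 8 mm thick, that slants forward and up at 45 degrees from the hasp's top when the hasp is shut. It moves with the hasp. It can be pinched by its two sides (closing along the case's y) from above, and pivots between the fingers.
- hasp_hinge (a point): Point on the hasp's hinge axis (along the case's y), in the middle of the hasp; fixed on the case.
- case: Wooden floor-sample case, fixed on the worktop, 214 (x) x 192 (y) mm; origin at the centre of its underside, x pointing away from the robot to the hinge side, y to the left. Its tray is a light wooden panel whose top is 26 mm above the worktop, with four gaps 18 mm deep in it; each gap is a 66 mm square with 22 mm wide and 11 mm deep pockets for tabs or 11 mm tongues for notches in its sides.
- grip_a (a point): Wooden paver a, 61 mm square, 18 mm thick, with tabs on its +x and +y sides, notches in its -x and -y sides (tabs 17 wide, 11 long; notches 27 wide, 11 deep, mid-side); on its top a 26 x 26 mm square grip post 34 mm high, sides along its x, y. Point: centre of the post, 35 mm above the underside. Loose, 70 g, may be absent. Fits only the far left gap, one way round, 2.5 mm play all round.
- grip_b (a point): Wooden paver b, 61 mm square, 18 mm thick, with a tab on its +y side, a notch in its -x side, +x and -y straight (tabs 17 wide, 11 long; notches 27 wide, 11 deep, mid-side); on its top a 26 x 26 mm square grip post 34 mm high, sides along its x, y. Point: centre of the post, 35 mm above the underside. Loose, 70 g, may be absent. Fits only the far right gap, one way round, 2.5 mm play all round.
- grip_c (a point): Wooden paver c, 61 mm square, 18 mm thick, with a tab on its +x side, a notch in its -y side, +y and -x straight (tabs 17 wide, 11 long; notches 27 wide, 11 deep, mid-side); on its top a 26 x 26 mm square grip post 34 mm high, sides along its x, y. Point: centre of the post, 35 mm above the underside. Loose, 70 g, may be absent. Fits only the near left gap, one way round, 2.5 mm play all round.
- grip_d (a point): Wooden paver d, 61 mm square, 18 mm thick, with a tab on its +y side, a notch in its -y side, +x and -x straight (tabs 17 wide, 11 long; notches 27 wide, 11 deep, mid-side); on its top a 26 x 26 mm square grip post 34 mm high, sides along its x, y. Point: centre of the post, 35 mm above the underside. Loose, 70 g, may be absent. Fits only the near right gap, one way round, 2.5 mm play all round.
- home_a (a point): Where the grip point of paver a lies, and how its axes point, when it lies flush in its gap, the far left one of the four seen from the robot; fixed on the case, 43 mm above the worktop.
- home_b (a point): Where the grip point of paver b lies, and how its axes point, when it lies flush in its gap, the far right one of the four seen from the robot; fixed on the case, 43 mm above the worktop.
- home_c (a point): Where the grip point of paver c lies, and how its axes point, when it lies flush in its gap, the near left one of the four seen from the robot; fixed on the case, 43 mm above the worktop.
- home_d (a point): Where the grip point of paver d lies, and how its axes point, when it lies flush in its gap, the near right one of the four seen from the robot; fixed on the case, 43 mm above the worktop.
- chisel: Bystander: chisel with a wooden handle, 265 mm long, lying on the right; origin at its underside. Loose; leave it alone.
- tape: Bystander: roll of masking tape, 96 mm across, 25 mm high; origin at its underside. Loose; leave it alone.
Not all that is in view belongs to the job. Leave any purple look-alike of the part that bears grip_b alone.

How it is judged:
On the way, in this order (a step that is already met when the one before it is completed fails the run):
1. the hasp is swung off the catch (0.6 rad or more) (value of joint hasp above 0.6 rad), for 0.2 s.
2. the lid is open (1.3 rad or more) (value of joint lid above 1.3 rad), for 0.2 s.
3. every paver lies flush in its gap, lid open (distance between grip_a and home_a below 0.007 m and z of grip_a in the frame of home_a below 0.003 m and angle between the x axis of grip_a and the x axis of home_a, either way round below 0.12 rad and distance between grip_b and home_b below 0.007 m and z of grip_b in the frame of home_b below 0.003 m and angle between the x axis of grip_b and the x axis of home_b, either way round below 0.12 rad and distance between grip_c and home_c below 0.007 m and z of grip_c in the frame of home_c below 0.003 m and angle between the x axis of grip_c and the x axis of home_c, either way round below 0.12 rad and distance between grip_d and home_d below 0.007 m and z of grip_d in the frame of home_d below 0.003 m and angle between the x axis of grip_d and the x axis of home_d, either way round below 0.12 rad and value of joint lid above 1 rad), for 0.2 s.
4. the lid is shut (value of joint lid below 0.05 rad), for 0.2 s.
At the end, for the whole second after the job is handed in: Every paver present lies in its own gap (grip point within 7 mm of its home and no more than 3 mm above it, turned within 0.12 rad), the lid is shut (under 0.05 rad) and the hasp stands over the catch (under 0.15 rad) (distance between grip_a and home_a below 0.007 m and z of grip_a in the frame of home_a below 0.003 m and angle between the x axis of grip_a and the x axis of home_a, either way round below 0.12 rad and distance between grip_b and home_b below 0.007 m and z of grip_b in the frame of home_b below 0.003 m and angle between the x axis of grip_b and the x axis of home_b, either way round below 0.12 rad and distance between grip_c and home_c below 0.007 m and z of grip_c in the frame of home_c below 0.003 m and angle between the x axis of grip_c and the x axis of home_c, either way round below 0.12 rad and distance between grip_d and home_d below 0.007 m and z of grip_d in the frame of home_d below 0.003 m and angle between the x axis of grip_d and the x axis of home_d, either way round below 0.12 rad and value of joint lid below 0.05 rad and value of joint hasp below 0.15 rad); the robot touches nothing.
It fails at once if the lid is moved off its seat while the hasp is over it (value of joint lid above 0.12 rad and value of joint hasp below 0.45 rad).
It fails at once if a bystander (chisel, tape roll) is shifted by more than 50 mm (distance of any of chisel, tape from where it was at the start of the episode above 0.05 m).
Of paver_a, paver_b, paver_c, paver_d only 3 to 4 are there at a start; the rules pass over those that are not, and their reading is None.
At some moment in a run one of paver_a, paver_b, paver_c, paver_d may be knocked a few centimetres aside while the robot is not near it.
Once in a run the grip may slacken for a moment while it holds something.
It also fails if it takes over 200 s, if anything falls off the work surface, if the arm or the gripper's body presses on something with over 40 N, if the wrist force passes 120 N, or if a joint passes its speed limit or range.

## Working session

There is one attempt and no reset: what is moved stays moved. The work goes in short steps, Python scripts to look and compute and a tool call to move; the robot and the scene stay as the last step left them, time stands still between calls to the robot, and variables do not carry over. Pictures are saved under pics/ and viewed, at most 14 in all, crops included, and the job is handed in when it is done.

Besides the shell and the picture viewer there is one more tool, called after ">>>" as name(argument=value, ...), one argument or row to a line, values as JSON. step_arm: Moves the arm, as the interface text tells. Its arguments: {"type":"object","properties":{"commands":{"type":"array"},"fingers":{"type":"number"},"grip_force":{"type":"number"}},"required":["commands"]}

```bash
mkdir -p pics; cat > h.py <<'E'
import numpy as np,cv2
from cell import observe, read_camera, get_calibration, hand_in, search_frame
def pic(name,fn,crop=None,scale=1):
    im=read_camera(name)
    o=im
    if crop: o=o[crop[1]:crop[3],crop[0]:crop[2]]
    if scale!=1:o=cv2.resize(o,None,fx=scale,fy=scale,interpolation=cv2.INTER_CUBIC)
    cv2.imwrite('pics/'+fn,o[:,:,::-1]); return im
def proj(cam,P):
    c=get_calibration(cam);K=np.array(c['camera_matrix']);T=np.linalg.inv(np.array(c['world_from_camera']))
    p=T[:3,:3]@np.array(P)+T[:3,3];p=np.array([p[0],-p[1],-p[2]]);q=K@p;return q[:2]/q[2]
def unproj(cam,uv,z):
    c=get_calibration(cam);K=np.array(c['camera_matrix']);W=np.array(c['world_from_camera'])
    d=np.linalg.inv(K)@np.array([uv[0],uv[1],1.]);d=W[:3,:3]@np.array([d[0],-d[1],-d[2]]);o=W[:3,3]
    return o+d*(z-o[2])/d[2]
E
python3 - <<'E'
from h import *
s=observe();print({k:np.round(v,3).tolist() for k,v in s.items()})
a=pic('scene','a.png');
b=pic('side','b.png')
for cam in('scene','side'):
  for n in ['lid','lid_tab','lid_hinge','hasp','hasp_tab','hasp_hinge','case','grip_a','grip_b','grip_c','grip_d','chisel','tape']:
    try:
      print(cam,n,[(np.round(d['at'],3).tolist(),round(d['confidence'],2),proj(cam,d['at']).astype(int).tolist()) for d in search_frame(cam,n)][:5])
    except Exception as e: print(n,e)
E
```

```text
{'time': 0.0, 'qpos': [-0.146, 0.343, 1.525, 0.0, 1.275, -0.146], 'qvel': [-0.002, -0.0, 0.0, -0.0, -0.002, -0.0], 'joint_efforts': [0.001, -43.125, -24.422, 0.072, 0.056, -0.0], 'tool_pos': [0.525, 0.0, 0.226], 'tool_rot': [-3.14, -0.0, 1.571], 'contact_force': [-0.108, 0.181, 0.722], 'torque': [-0.019, -0.003, -0.103], 'grip_force': 0.0, 'opening': 0.092}
scene lid [([0.531, -0.023, 0.068], 0.73, [301, 231]), ([0.594, 0.406, 0.025], 0.37, [174, 310])]
scene lid_tab [([0.531, -0.023, 0.07], 0.56, [301, 231])]
scene lid_hinge [([0.527, -0.016, 0.072], 0.7, [300, 233])]
scene hasp [([0.596, 0.404, 0.024], 0.64, [174, 309]), ([0.438, 0.029, 0.069], 0.4, [310, 260])]
scene hasp_tab [([0.438, 0.026, 0.067], 0.62, [311, 260]), ([0.525, -0.02, 0.074], 0.17, [301, 232])]
scene hasp_hinge [([0.53, -0.014, 0.065], 0.67, [299, 233])]
scene case [([0.526, -0.016, 0.071], 0.59, [300, 233])]
scene grip_a [([0.446, 0.192, 0.016], 0.74, [266, 301]), ([0.82, -0.07, 0.021], 0.51, [252, 181])]
scene grip_b [([0.446, 0.192, 0.016], 0.74, [266, 301]), ([0.82, -0.07, 0.021], 0.51, [252, 181])]
scene grip
[... 1148 characters left out ...]
1]), ([0.423, -0.354, 0.019], 0.6, [263, 334]), ([0.581, -0.33, 0.02], 0.58, [321, 301]), ([0.637, -0.473, 0.053], 0.43, [385, 326])]
side grip_c [([0.445, 0.177, 0.02], 0.78, [189, 206]), ([0.817, -0.091, 0.017], 0.67, [345, 221]), ([0.423, -0.354, 0.019], 0.6, [263, 334]), ([0.581, -0.33, 0.02], 0.58, [321, 301]), ([0.637, -0.473, 0.053], 0.43, [385, 326])]
side grip_d [([0.445, 0.177, 0.02], 0.78, [189, 206]), ([0.817, -0.091, 0.017], 0.67, [345, 221]), ([0.423, -0.354, 0.019], 0.6, [263, 334]), ([0.581, -0.33, 0.02], 0.58, [321, 301]), ([0.637, -0.473, 0.053], 0.43, [385, 326])]
side chisel [([0.526, -0.338, 0.017], 0.61, [302, 313])]
side tape [([0.592, 0.384, 0.018], 0.69, [210, 167])]
```

View pics/a.png

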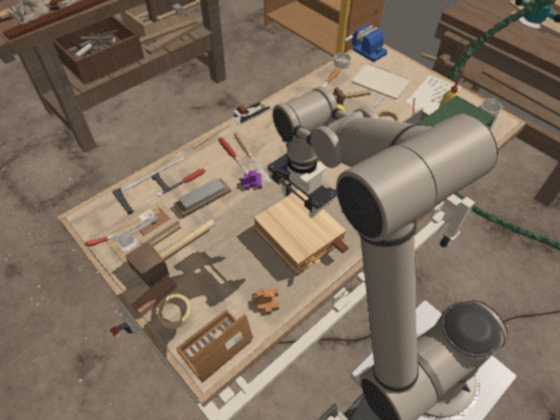

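View pics/b.png

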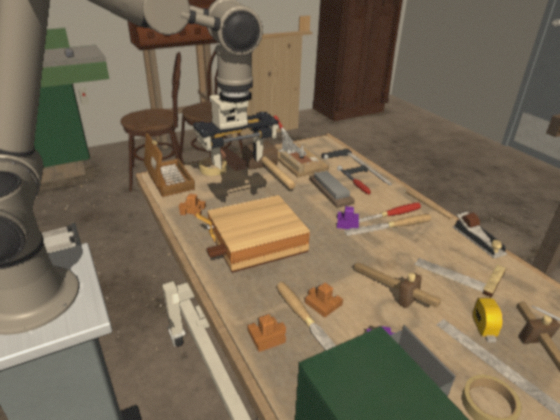

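The side view shows three orange-brown pavers at (192,205), (266,331) and (323,298). The purple pieces at (347,217) and (378,333) are look-alikes, so I'll leave them. I'll back up and look with the wrist camera.

>>> step_arm(
  commands=[
    {"translation": [-20, -20, -35], "roll": 0},
    {"translation": [-20, -20, -35], "roll": 0},
    {"translation": [0, -20, -35], "roll": 0},
    {"translation": [0, -20, -35], "roll": 0},
    {"translation": [0, 0, -35], "roll": 0},
    {"translation": [0, 0, 0], "roll": 0},
    {"translation": [0, 0, 0], "roll": 0},
  ],
)

```text
time: 1.98
tool_pos: [0.4484, -0.0372, 0.3985]
tool_rot: [3.137, 0.001, 1.571]
contact_force: [-0.6, -0.2, -0.1]
opening: 0.0919
grip_force: 0.0
```

```bash
python3 - <<'E'
from h import *
s=observe();print(np.round(s['tool_pos'],3),np.round(s['tool_rot'],3),np.round(s['qpos'],2))
c=get_calibration('wrist');print(np.round(c['camera_matrix'],1),np.round(c['world_from_camera'],3),[k for k in c])
pic('wrist','c.png')
for n in ['lid','lid_tab','hasp_tab','grip_a']:
  print(n,[(np.round(d['at'],3).tolist(),round(d['confidence'],2),proj('wrist',d['at']).astype(int).tolist()) for d in search_frame('wrist',n)][:5])
E
```

```text
[ 0.448 -0.037  0.399] [3.137e+00 1.000e-03 1.571e+00] [-0.25  0.12  1.35  0.    1.66 -0.25]
[[376.2   0.  274.2]
 [  0.  376.2 208.4]
 [  0.    0.    1. ]] [[ 1.     0.001 -0.005  0.447]
 [ 0.001  0.95   0.312  0.048]
 [ 0.005 -0.312  0.95   0.555]
 [ 0.     0.     0.     1.   ]] ['camera_matrix', 'world_from_camera']
lid [([0.555, -0.035, 0.069], 0.69, [358, 153]), ([0.433, 0.028, 0.081], 0.27, [262, 103])]
lid_tab [([0.555, -0.036, 0.072], 0.78, [359, 154])]
hasp_tab [([0.434, 0.025, 0.079], 0.6, [264, 105])]
grip_a [([0.624, -0.45, 0.008], 0.7, [373, 379]), ([0.457, 0.15, 0.019], 0.67, [282, 0]), ([0.423, -0.312, 0.005], 0.6, [260, 310]), ([0.582, -0.297, 0.02], 0.57, [357, 308]), ([0.824, -0.078, 0.015], 0.55, [533, 176])]
```

View pics/c.png

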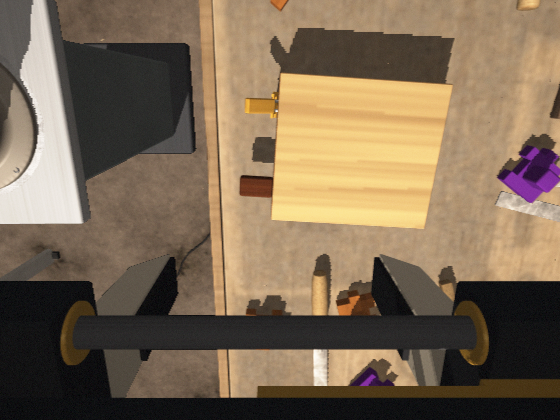

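The wrist view shows the lid top with corners at about (283,73), (451,84), (425,229) and (272,220). The brass hasp tab is at (263,105) and the dark pull tab at (257,186). Next I'll fit the case pose.

```bash
cat > /tmp/x.py <<'E'
from h import *
from scipy.optimize import least_squares
px=[(281.5,73),(451,84),(425.5,229),(272.5,220)]
P=np.array([unproj('wrist',p,0.07)[:2] for p in px])
loc=np.array([(-.107,.096),(.107,.096),(.107,-.096),(-.107,-.096)])
f=lambda v:((np.array([[np.cos(v[2]),-np.sin(v[2])],[np.sin(v[2]),np.cos(v[2])]])@loc.T).T+v[:2]-P).ravel()
r=least_squares(f,[.53,-.03,0]);print(np.round(P,3),r.x,np.round(r.fun*1000,1))
np.save('case.npy',r.x)
for p in [(263,105),(246,105.5),(246,99),(246,113)]:print('hasp',unproj('wrist',p,.085))
for p in [(240,186),(257,186)]: print('tab',unproj('wrist',p,.067))
E
python3 /tmp/x.py
python3 - <<'E'
import cv2
im=cv2.imread('pics/c.png')[60:240,220:470]
cv2.imwrite('pics/d.png',cv2.resize(im,None,fx=3.2,fy=3.2,interpolation=cv2.INTER_CUBIC)[:,:800])
E
```

```text
[[ 0.455  0.062]
 [ 0.661  0.05 ]
 [ 0.653 -0.139]
 [ 0.444 -0.126]] [ 0.55314287 -0.03812328 -0.05470483] [-3.1  1.2  4.5  1.9  1.3 -1.1 -2.7 -2. ]
hasp [0.43247757 0.02576103 0.085     ]
hasp [0.41207893 0.02515602 0.085     ]
hasp [0.41224409 0.03264667 0.085     ]
hasp [0.41188622 0.01641612 0.085     ]
tab [ 0.40045807 -0.07918938  0.067     ]
tab [ 0.42308895 -0.07914671  0.067     ]
```

View pics/d.png

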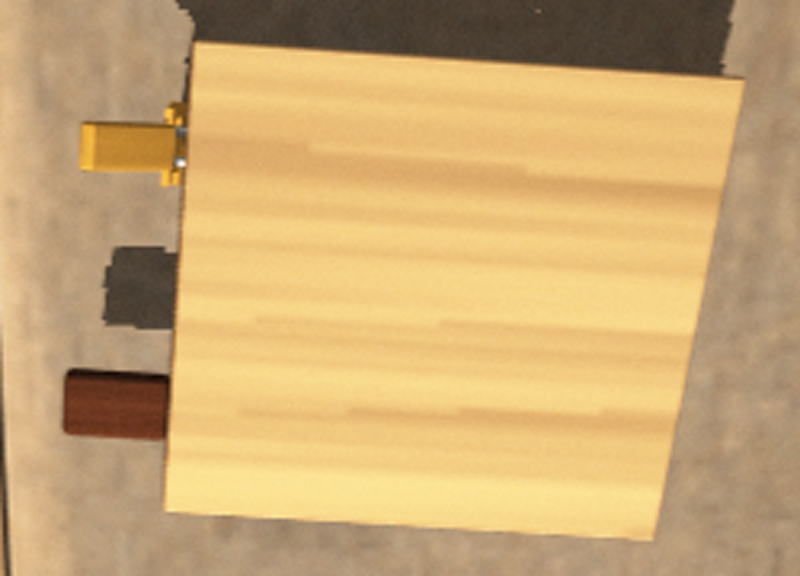

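>>> step_arm(
  commands=[
    {"translation": [0, 0, 0], "roll": -0.117},
    {"translation": [0, 0, 0], "roll": -0.117},
    {"translation": [0, 0, 0], "roll": -0.117},
    {"translation": [0, 0, 0], "roll": -0.117},
    {"translation": [0, 0, 0], "roll": -0.117},
    {"translation": [0, 0, 0], "roll": -0.117},
    {"translation": [0, 0, 0], "roll": -0.117},
    {"translation": [0, 0, 0], "roll": -0.117},
    {"translation": [0, 0, 0], "roll": -0.117},
    {"translation": [0, 0, 0], "roll": -0.117},
    {"translation": [0, 0, 0], "roll": -0.117},
    {"translation": [0, 0, 0], "roll": -0.117},
    {"translation": [0, 0, 0], "roll": -0.112},
    {"translation": [5, 12, 38], "roll": 0},
    {"translation": [6, 12, 38], "roll": 0},
    {"translation": [5, 13, 38], "roll": 0},
    {"translation": [5, 12, 38], "roll": 0},
    {"translation": [5, 12, 38], "roll": 0},
    {"translation": [0, 0, 0], "roll": 0},
  ],
  fingers=0.45,
)

```text
time: 3.82
tool_pos: [0.4195, 0.0274, 0.1998]
tool_rot: [3.14, -0.016, 3.088]
contact_force: [-1.6, 0.2, -0.7]
opening: 0.0414
grip_force: 0.0
```

```bash
cat >> h.py <<'E'
def delta(x,y,z,yaw=None):
    s=observe();p=np.array(s['tool_pos']);
    from scipy.spatial.transform import Rotation as R
    Rm=R.from_euler('xyz',s['tool_rot']).as_matrix()
    d=Rm.T@(np.array([x,y,z])-p)*1000
    r=None if yaw is None else -((yaw-s['tool_rot'][2]+np.pi)%(2*np.pi)-np.pi)
    print('tool delta mm',np.round(d,1),'roll',r)
def find(cam,n,k=5):
    for d in search_frame(cam,n)[:k]: print(cam,n,np.round(d['at'],4).tolist(),round(d['confidence'],2),proj(cam,d['at']).astype(int).tolist())
def st():
    s=observe();print(round(s['time'],1),np.round(s['tool_pos'],4),np.round(s['tool_rot'],3),'q6',round(s['qpos'][5],2),'F',np.round(s['contact_force'],1),'op',round(s['opening'],4),s['grip_force'])
E
python3 - <<'E'
from h import *
st();pic('wrist','e.png');
for n in ['hasp_tab','lid_tab']:find('wrist',n)
E
```

```text
3.8 [0.4195 0.0274 0.1998] [ 3.14  -0.016  3.088] q6 -1.64 F [-1.6  0.2 -0.7] op 0.0414 0.0
wrist hasp_tab [0.4337, 0.0252, 0.0789] 0.79 [274, 210]
wrist lid_tab [0.4701, -0.0119, 0.0722] 0.64 [233, 247]
```

View pics/e.png

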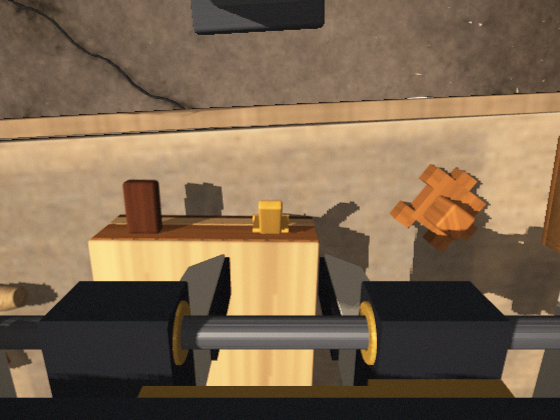

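The wrist view shows the hasp tab at about (271,215), the pull tab at (142,205) and the left paver at (440,205). I'll go down onto the hasp tab.

```bash
python3 - <<'E'
from h import *
delta(.430,.0255,.064)
for p in [(259,201),(283,201),(260,233),(282,233)]:print(unproj('wrist',p,.09),unproj('wrist',p,.07))
E
```

```text
tool delta mm [ -3.1   0.9 143.9] roll None
[0.42431558 0.01332691 0.09      ] [0.43037683 0.01213416 0.07      ]
[0.42528423 0.03163372 0.09      ] [0.43141598 0.03177321 0.07      ]
[0.4505863 0.0123831 0.09     ] [0.45855935 0.01112166 0.07      ]
[0.45149739 0.02964227 0.09      ] [0.45953675 0.02963683 0.07      ]
```

>>> step_arm(
  commands=[
    {"translation": [-3, 0, 30], "roll": 0},
    {"translation": [0, 0, 30], "roll": 0},
    {"translation": [0, 0, 0], "roll": 0},
    {"translation": [0, 0, 0], "roll": 0},
    {"translation": [0, 0, 0], "roll": 0},
    {"translation": [0, 0, 0], "roll": 0},
  ],
)

```text
time: 4.47
tool_pos: [0.4301, 0.0247, 0.1488]
tool_rot: [-3.141, 0.004, 3.086]
contact_force: [-0.1, 0.1, 0.1]
opening: 0.0415
grip_force: 0.0
```

```bash
python3 - <<'E'
from h import *
st();im=pic('wrist','f.png');find('wrist','hasp_tab')
hsv=cv2.cvtColor(im,cv2.COLOR_RGB2HSV)
crop=im[120:300,180:400];cv2.imwrite('pics/f.png',cv2.resize(crop,None,fx=3,fy=3)[:,:,::-1])
delta(.430,.0255,.064)
E
```

```text
4.5 [0.4301 0.0247 0.1488] [-3.141  0.004  3.086] q6 -1.64 F [-0.1  0.1  0.1] op 0.0415 0.0
wrist hasp_tab [0.4339, 0.0227, 0.0797] 0.97 [271, 232]
wrist hasp_tab [0.4575, -0.0088, 0.0744] 0.16 [226, 264]
tool delta mm [-0.2  0.6 84.2] roll None
```

View pics/f.png

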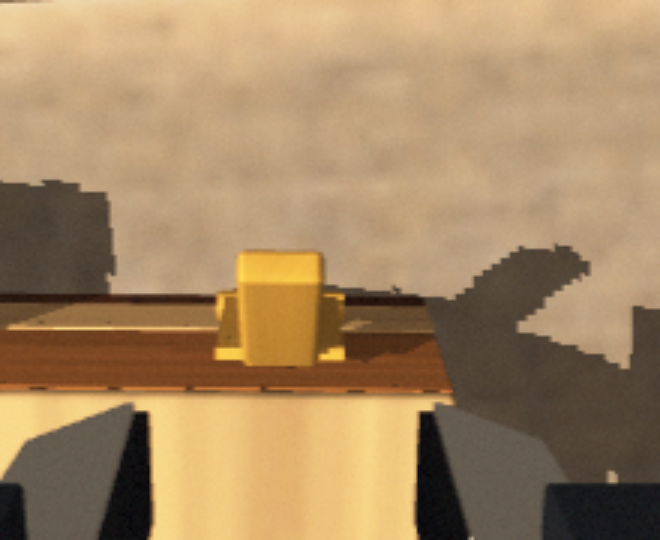

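The crop shows the hasp tab centred between the fingers (crop col 281 against a finger mid of 284). Going down and pinching.

>>> step_arm(
  commands=[
    {"translation": [0, 0, 20], "roll": 0},
    {"translation": [0, 0, 20], "roll": 0},
    {"translation": [0, 0, 20], "roll": 0},
    {"translation": [0, 0, 14], "roll": 0},
    {"translation": [0, 0, 8], "roll": 0},
    {"translation": [0, 0, 0], "roll": 0},
    {"translation": [0, 0, 0], "roll": 0},
  ],
)

```text
time: 5.15
tool_pos: [0.4288, 0.0251, 0.0651]
tool_rot: [-3.142, 0.001, 3.087]
contact_force: [0.4, 0.4, 0.2]
opening: 0.0415
grip_force: 0.0
```

>>> step_arm(
  commands=[
    {"translation": [0, 0, 0], "roll": 0},
    {"translation": [0, 0, 0], "roll": 0},
    {"translation": [0, 0, 0], "roll": 0},
    {"translation": [0, 0, 0], "roll": 0},
    {"translation": [0, 0, 0], "roll": 0},
  ],
  fingers=0.0,
  grip_force=15,
)

```text
time: 5.57
tool_pos: [0.4287, 0.0242, 0.0651]
tool_rot: [-3.14, 0.001, 3.088]
contact_force: [-0.9, -6.8, 3.1]
opening: 0.0177
grip_force: 15.0
```

>>> step_arm(
  commands=[
    {"translation": [6.9, 0, 1.6], "roll": 0},
    {"translation": [6.8, 0, 2.2], "roll": 0},
    {"translation": [6.5, 0, 2.9], "roll": 0},
    {"translation": [0, 0, 0], "roll": 0},
  ],
)

```text
time: 5.9
tool_pos: [0.4102, 0.0253, 0.0579]
tool_rot: [-3.14, 0.006, 3.087]
contact_force: [6.8, -5.6, -7.7]
opening: 0.0176
grip_force: 15.0
```

>>> step_arm(
  commands=[
    {"translation": [6.1, 0, 3.5], "roll": 0},
    {"translation": [5.8, 0, 4.1], "roll": 0},
    {"translation": [5.3, 0, 4.7], "roll": 0},
    {"translation": [0, 0, 0], "roll": 0},
  ],
)

```text
time: 6.23
tool_pos: [0.3949, 0.0262, 0.046]
tool_rot: [-3.141, 0.009, 3.086]
contact_force: [9.7, -4.1, -7.9]
opening: 0.0179
grip_force: 15.0
```

>>> step_arm(
  commands=[
    {"translation": [4.9, 0, 5.2], "roll": 0},
    {"translation": [4.3, 0, 5.6], "roll": 0},
    {"translation": [3.7, 0, 6.1], "roll": 0},
    {"translation": [0, 0, 0], "roll": 0},
    {"translation": [0, 0, 0], "roll": 0},
  ],
)

```text
time: 6.65
tool_pos: [0.3835, 0.0269, 0.0297]
tool_rot: [-3.141, 0.011, 3.086]
contact_force: [10.4, -2.9, -4.3]
opening: 0.0176
grip_force: 15.0
```

>>> step_arm(
  commands=[
    {"translation": [0, 0, 0], "roll": 0},
    {"translation": [0, 0, 0], "roll": 0},
    {"translation": [0, 0, 0], "roll": 0},
    {"translation": [0, 0, -20], "roll": 0},
    {"translation": [0, 0, -30], "roll": 0},
    {"translation": [0, 0, -35], "roll": 0},
    {"translation": [0, 0, -35], "roll": 0},
    {"translation": [0, 0, 0], "roll": 0},
    {"translation": [0, 0, 0], "roll": 0},
    {"translation": [0, 0, 0], "roll": 0},
  ],
  fingers=0.55,
)

```text
time: 7.48
tool_pos: [0.3774, 0.028, 0.1482]
tool_rot: [3.142, -0.001, 3.087]
contact_force: [0.1, -0.4, 0.5]
opening: 0.0506
grip_force: 0.0
```

```bash
python3 - <<'E'
from h import *
st();im=pic('wrist','g.png');find('wrist','hasp_tab');find('wrist','lid_tab')
find('side','hasp_tab')
b=read_camera('side')[180:280,160:330]
b=cv2.resize(b,None,fx=3,fy=3);c=cv2.resize(im,(510,382));o=np.vstack([b,c[:290]])
cv2.imwrite('pics/g.png',o[:,:,::-1])
E
```

```text
7.5 [0.3774 0.028  0.1482] [ 3.142e+00 -1.000e-03  3.087e+00] q6 -1.65 F [ 0.1 -0.4  0.5] op 0.0506 0.0
wrist hasp_tab [0.4047, 0.0254, 0.0446] 0.79 [272, 245]
wrist lid_tab [0.4791, 0.0023, 0.0754] 0.76 [246, 356]
side hasp_tab [0.4422, 0.0154, 0.0732] 0.66 [206, 219]
side hasp_tab [0.5376, -0.0888, 0.071] 0.29 [256, 231]
```

View pics/g.png

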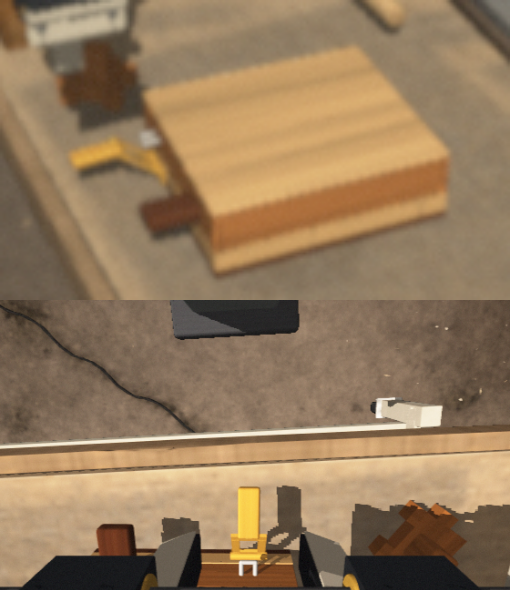

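The hasp is swung well off, about 0.8 rad, with its tab nearly level. Next is the lid's pull tab.

```bash
python3 - <<'E'
from h import *
delta(.415,-.079,.148)
E
```

```text
tool delta mm [ -43.3 -104.8   -0.5] roll None
```

>>> step_arm(
  commands=[
    {"translation": [-14, -35, 0], "roll": 0},
    {"translation": [-15, -35, 0], "roll": 0},
    {"translation": [-14, -35, 0], "roll": 0},
    {"translation": [0, 0, 0], "roll": 0},
    {"translation": [0, 0, 0], "roll": 0},
    {"translation": [0, 0, 0], "roll": 0},
    {"translation": [0, 0, 0], "roll": 0},
  ],
)

```text
time: 8.32
tool_pos: [0.4146, -0.0783, 0.1482]
tool_rot: [3.141, -0.001, 3.088]
contact_force: [-0.3, 0.5, -0.1]
opening: 0.0502
grip_force: 0.0
```

```bash
python3 - <<'E'
from h import *
st();im=pic('wrist','i.png')[:,:,:].astype(int)
m=((im[...,0]>40)&(im[...,0]<130)&(im[...,0]>2*im[...,1])).astype(np.uint8)
n,l,s,c=cv2.connectedComponentsWithStats(m)
for i in np.argsort(-s[1:,4])[:4]+1: print(s[i],c[i].round(1))
cv2.imwrite('pics/i.png',im[:330,150:450][:,:,::-1])
E
```

```text
8.3 [ 0.4146 -0.0783  0.1482] [ 3.141e+00 -1.000e-03  3.088e+00] q6 -1.89 F [-0.3  0.5 -0.1] op 0.0502 0.0
[247 205  18  32 105] [258.  218.9]
[273 212   7   9  23] [275.7 215.5]
[246 217  11   7  19] [250.6 219.7]
[270 249  11   5  16] [274.7 250.9][ WARN:0@0.361] global loadsave.cpp:1063 imwrite_ Unsupported depth image for selected encoder is fallbacked to CV_8U.
```

View pics/i.png

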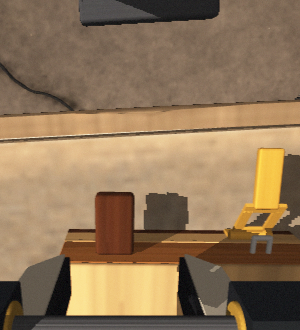

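```bash
python3 - <<'E'
from h import *
for p in [(246,199),(283,199),(246,254),(283,254)]:print(unproj('wrist',p,.064).round(4),unproj('wrist',p,.07).round(4))
print(proj('wrist',[.4146,-.0783,.1482]))
for x in(.4,.415):
  for z in (.06,):delta(x,-.082,z)
E
```

```text
[ 0.4002 -0.0963  0.064 ] [ 0.3984 -0.0957  0.07  ]
[ 0.4015 -0.0716  0.064 ] [ 0.3997 -0.0716  0.07  ]
[ 0.4404 -0.0993  0.064 ] [ 0.4376 -0.0987  0.07  ]
[ 0.4418 -0.0734  0.064 ] [ 0.439  -0.0734  0.07  ]
[273.80844593 277.85993787]
tool delta mm [14.4 -4.6 88.4] roll None
tool delta mm [-0.6 -3.8 88.4] roll None
```

The pull tab is at about (264,225). Its apparent width puts it lower than I had assumed, at z≈0.048 and y≈-0.085.

>>> step_arm(
  commands=[
    {"translation": [-2, -7, 20], "roll": 0},
    {"translation": [0, 0, 25], "roll": 0},
    {"translation": [0, 0, 25], "roll": 0},
    {"translation": [0, 0, 25], "roll": 0},
    {"translation": [0, 0, 14], "roll": 0},
    {"translation": [0, 0, 7], "roll": 0},
    {"translation": [0, 0, 0], "roll": 0},
    {"translation": [0, 0, 0], "roll": 0},
  ],
)

```text
time: 9.03
tool_pos: [0.4171, -0.086, 0.033]
tool_rot: [-3.142, 0.0, 3.088]
contact_force: [-0.8, 0.3, -0.3]
opening: 0.0502
grip_force: 0.0
```

>>> step_arm(
  commands=[
    {"translation": [0, 0, 0], "roll": 0},
    {"translation": [0, 0, 0], "roll": 0},
    {"translation": [0, 0, 0], "roll": 0},
    {"translation": [0, 0, 0], "roll": 0},
    {"translation": [0, 0, 0], "roll": 0},
  ],
  fingers=0.0,
  grip_force=25,
)

```text
time: 9.45
tool_pos: [0.4174, -0.0856, 0.0332]
tool_rot: [3.14, 0.001, 3.085]
contact_force: [2.0, 8.1, 4.4]
opening: 0.0278
grip_force: 25.0
```

```bash
python3 - <<'E'
from h import *
st()
p=np.array(observe()['tool_pos']);g=p+[0,0,.019]
cx=np.load('case.npy');print(cx)
# arc: hinge horizontally R*cos(phi) ahead
z0=.026; 
for dz in (g[2]-z0,):
  r=.248;phi0=np.arcsin(dz/r);th=np.linspace(0,1.6,33);a=phi0+th
  x=-r*np.cos(a);z=r*np.sin(a);print('phi0',phi0,'hinge x',g[0]+r*np.cos(phi0))
  print([[round(-u*1000,1),0,round(-v*1000,1)] for u,v in zip(np.diff(x),np.diff(z))])
E
```

```text
9.4 [ 0.4174 -0.0856  0.0332] [3.140e+00 1.000e-03 3.085e+00] q6 -1.9 F [2.  8.1 4.4] op 0.0278 25.023858547210693
[ 0.55314287 -0.03812328 -0.05470483]
phi0 0.10597084469446195 hinge x 0.6639706801533689
[[np.float64(-1.6), 0, np.float64(-12.3)], [np.float64(-2.2), 0, np.float64(-12.2)], [np.float64(-2.8), 0, np.float64(-12.1)], [np.float64(-3.4), 0, np.float64(-11.9)], [np.float64(-4.0), 0, np.float64(-11.7)], [np.float64(-4.6), 0, np.float64(-11.5)], [np.float64(-5.2), 0, np.float64(-11.3)], [np.float64(-5.7), 0, np.float64(-11.0)], [np.float64(-6.3), 0, np.float64(-10.7)], [np.float64(-6.8), 0, np.float64(-10.4)], [np.float64(-7.3), 0, np.float64(-10.0)], [np.float64(-7.8), 0, np.float64(-9.6)], [np.float64(-8.3), 0, np.float64(-9.2)], [np.float64(-8.7), 0, np.float64(-8.8)], [np.float64(-9.2), 0, np.float64(-8.4)], [np.float64(-9.6), 0, np.float64(-7.9)], [np.float64(-9.9), 0, np.float64(-7.4)], [np.float64(-10.3), 0, np.float64(-6.9)], [np.float64(-10.6), 0, np.float64(-6.4)], [np.float64(-10.9), 0, np.float64(-5.8)], [np.float64(-11.2), 0, np.float64(-5.3)], [np.float64(-11.5), 0, np.float64(-4.7)], [np.float64(-11.7), 0, np.float64(-4.1)], [np.float64(-11.9), 0, np.float64(-3.5)], [np.float64(-12.0), 0, np.float64(-2.9)], [np.float64(-12.2), 0, np.float64(-2.3)], [np.float64(-12.3), 0, np.float64(-1.7)], [np.float64(-12.3), 0, np.float64(-1.1)], [np.float64(-12.4), 0, np.float64(-0.5)], [np.float64(-12.4), 0, np.float64(0.1)], [np.float64(-12.4), 0, np.float64(0.7)], [np.float64(-12.3), 0, np.float64(1.4)]]
```

>>> step_arm(
  commands=[
    {"translation": [-1.6, 0, -12.3], "roll": 0},
    {"translation": [-2.2, 0, -12.2], "roll": 0},
    {"translation": [-2.8, 0, -12.1], "roll": 0},
    {"translation": [-3.4, 0, -11.9], "roll": 0},
    {"translation": [-4, 0, -11.7], "roll": 0},
    {"translation": [-4.6, 0, -11.5], "roll": 0},
    {"translation": [-5.2, 0, -11.3], "roll": 0},
    {"translation": [-5.7, 0, -11], "roll": 0},
    {"translation": [0, 0, 0], "roll": 0},
  ],
)

```text
time: 10.2
tool_pos: [0.447, -0.0876, 0.1281]
tool_rot: [3.141, 0.001, 3.087]
contact_force: [-2.2, 5.1, 2.1]
opening: 0.0284
grip_force: 2.5
```

>>> step_arm(
  commands=[
    {"translation": [-6.3, 0, -10.7], "roll": 0},
    {"translation": [-6.8, 0, -10.4], "roll": 0},
    {"translation": [-7.3, 0, -10], "roll": 0},
    {"translation": [-7.8, 0, -9.6], "roll": 0},
    {"translation": [-8.3, 0, -9.2], "roll": 0},
    {"translation": [-8.7, 0, -8.8], "roll": 0},
    {"translation": [-9.2, 0, -8.4], "roll": 0},
    {"translation": [-9.6, 0, -7.9], "roll": 0},
    {"translation": [0, 0, 0], "roll": 0},
  ],
)

```text
time: 10.95
tool_pos: [0.5088, -0.0913, 0.203]
tool_rot: [3.142, -0.004, 3.087]
contact_force: [-12.1, 1.3, 15.6]
opening: 0.0275
grip_force: 25.0
```

>>> step_arm(
  commands=[
    {"translation": [-9.9, 0, -7.4], "roll": 0},
    {"translation": [-10.3, 0, -6.9], "roll": 0},
    {"translation": [-10.6, 0, -6.4], "roll": 0},
    {"translation": [-10.9, 0, -5.8], "roll": 0},
    {"translation": [-11.2, 0, -5.3], "roll": 0},
    {"translation": [-11.5, 0, -4.7], "roll": 0},
    {"translation": [-11.7, 0, -4.1], "roll": 0},
    {"translation": [-11.9, 0, -3.5], "roll": 0},
    {"translation": [0, 0, 0], "roll": 0},
  ],
)

```text
time: 11.7
tool_pos: [0.5995, -0.0971, 0.2487]
tool_rot: [-3.14, 0.004, 3.087]
contact_force: [-4.5, 0.5, 17.2]
opening: 0.0276
grip_force: 25.0
```

>>> step_arm(
  commands=[
    {"translation": [-12, 0, -2.9], "roll": 0},
    {"translation": [-12.2, 0, -2.3], "roll": 0},
    {"translation": [-12.3, 0, -1.7], "roll": 0},
    {"translation": [-12.3, 0, -1.1], "roll": 0},
    {"translation": [-12.4, 0, -0.5], "roll": 0},
    {"translation": [-12.4, 0, 0.1], "roll": 0},
    {"translation": [-12.4, 0, 0.7], "roll": 0},
    {"translation": [-12.3, 0, 1.4], "roll": 0},
    {"translation": [0, 0, 0], "roll": 0},
    {"translation": [0, 0, 0], "roll": 0},
  ],
)

```text
time: 12.53
tool_pos: [0.6986, -0.1035, 0.2551]
tool_rot: [-3.138, 0.009, 3.086]
contact_force: [2.8, -3.7, 12.2]
opening: 0.0274
grip_force: 25.0
```

>>> step_arm(
  commands=[
    {"translation": [0, 0, 0], "roll": 0},
    {"translation": [0, 0, 0], "roll": 0},
    {"translation": [0, 0, 0], "roll": 0},
    {"translation": [0, 0, -20], "roll": 0},
    {"translation": [0, 0, -30], "roll": 0},
    {"translation": [0, 0, -30], "roll": 0},
    {"translation": [40, 0, -10], "roll": 0},
    {"translation": [40, 10, -10], "roll": 0},
    {"translation": [40, 20, 0], "roll": 0},
    {"translation": [30, 30, 0], "roll": 0},
    {"translation": [0, 0, 0], "roll": 0},
    {"translation": [0, 0, 0], "roll": 0},
    {"translation": [0, 0, 0], "roll": 0},
  ],
  fingers=0.6,
)

```text
time: 13.62
tool_pos: [0.554, -0.0359, 0.3519]
tool_rot: [-3.141, 0.001, 3.087]
contact_force: [-0.1, -0.3, -0.1]
opening: 0.0549
grip_force: 0.0
```

```bash
python3 - <<'E'
from h import *
st();im=pic('wrist','j.png');find('wrist','grip_a');find('side','lid_tab')
b=read_camera('side');cv2.imwrite('pics/j.png',np.vstack([im[:300],b[100:380]])[:,:,::-1])
E
```

```text
13.6 [ 0.554  -0.0359  0.3519] [-3.141e+00  1.000e-03  3.087e+00] q6 -1.72 F [-0.1 -0.3 -0.1] op 0.0549 0.0
wrist grip_a [0.4848, 0.1491, 0.0183] 0.84 [420, 90]
wrist grip_a [0.4389, -0.3306, 0.0176] 0.8 [30, 73]
wrist grip_a [0.5821, -0.3099, 0.0204] 0.76 [71, 186]
side lid_tab [0.5397, -0.0818, 0.0708] 0.92 [256, 229]
```

View pics/j.png

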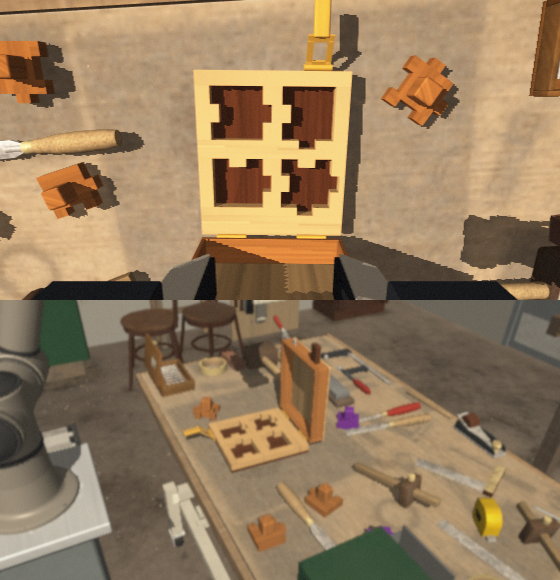

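The lid is open (about 1.6 rad) and the panel is clear, with its corners at (194,71) and (351,72). The pavers are at (420,90), (25,70) and (71,188). The first one was nudged since the earlier picture. I'll now view each from above.

```bash
cat >> h.py <<'E'
def rect(im,cam,x0,x1,y0,y1,z,ppm=2000):
    # top view: rows down = -x ; cols right = -y (as seen from the robot: up = ahead, left = +y)
    W,H=int((y1-y0)*ppm),int((x1-x0)*ppm)
    src=np.float32([proj(cam,[x,y,z]) for x,y in((x1,y1),(x1,y0),(x0,y0),(x0,y1))])
    M=cv2.getPerspectiveTransform(src,np.float32([(0,0),(W,0),(W,H),(0,H)]))
    return cv2.warpPerspective(im,M,(W,H))
E
python3 - <<'E'
from h import *
im=read_camera('wrist')
r=rect(im,'wrist',.43,.68,-.16,.08,.026,3000);cv2.imwrite('pics/case_rect.png',r[:,:,::-1]);print(r.shape)
delta(.565,.155,.30)
E
```

```text
(750, 720, 3)
tool delta mm [ -0.  191.9  51.2] roll None
```

>>> step_arm(
  commands=[
    {"translation": [0, 38, 10], "roll": 0},
    {"translation": [0, 38, 10], "roll": 0},
    {"translation": [0, 38, 10], "roll": 0},
    {"translation": [0, 38, 10], "roll": 0},
    {"translation": [0, 38, 10], "roll": 0},
    {"translation": [0, 0, 0], "roll": 0},
    {"translation": [0, 0, 0], "roll": 0},
    {"translation": [0, 0, 0], "roll": 0},
  ],
)

```text
time: 14.53
tool_pos: [0.5645, 0.1533, 0.3016]
tool_rot: [-3.141, -0.0, 3.087]
contact_force: [0.2, -0.4, 0.1]
opening: 0.0554
grip_force: 0.0
```

```bash
python3 - <<'E'
from h import *
st();im=read_camera('wrist');cv2.imwrite('pics/L_raw.png',im[:,:,::-1]);find('wrist','grip_a')
r=rect(im,'wrist',.39,.53,.09,.23,.018,2800);cv2.imwrite('pics/L.png',r[:,:,::-1])
delta(.59,-.325,.30)
E
```

```text
14.5 [0.5645 0.1533 0.3016] [-3.141 -0.     3.087] q6 -1.38 F [ 0.2 -0.4  0.1] op 0.0554 0.0
wrist grip_a [0.4833, 0.1594, 0.0221] 0.85 [276, 89]
tool delta mm [ -52.3 -475.2    2.4] roll None
```

>>> step_arm(
  commands=[
    {"translation": [0, -40, 0], "roll": 0},
    {"translation": [0, -40, 0], "roll": 0},
    {"translation": [0, -40, 0], "roll": 0},
    {"translation": [0, -40, 0], "roll": 0},
    {"translation": [0, -40, 0], "roll": 0},
    {"translation": [0, -40, 0], "roll": 0},
    {"translation": [0, -40, 0], "roll": 0},
    {"translation": [0, -40, 0], "roll": 0},
    {"translation": [-13, -40, 0], "roll": 0},
    {"translation": [-13, -40, 0], "roll": 0},
    {"translation": [-13, -40, 0], "roll": 0},
    {"translation": [-13, -35, 0], "roll": 0},
    {"translation": [0, 0, 0], "roll": 0},
    {"translation": [0, 0, 0], "roll": 0},
    {"translation": [0, 0, 0], "roll": 0},
  ],
)

```text
time: 15.88
tool_pos: [0.5889, -0.323, 0.302]
tool_rot: [3.141, 0.0, 3.085]
contact_force: [-0.8, 0.1, 0.2]
opening: 0.055
grip_force: 0.0
```

```bash
python3 - <<'E'
from h import *
st();im=read_camera('wrist');cv2.imwrite('pics/R_raw.png',im[:,:,::-1]);find('wrist','grip_a')
A=cv2.imread('pics/L.png');B=cv2.imread('pics/case_rect.png')
n=rect(im,'wrist',.37,.51,-.42,-.28,.018,2800)[:,:,::-1];f=rect(im,'wrist',.50,.64,-.39,-.25,.018,2800)[:,:,::-1]
cv2.imwrite('pics/N.png',n);cv2.imwrite('pics/F.png',f)
m=np.hstack([A,n]);m2=np.hstack([f,cv2.resize(B,(392,392))]);M=np.vstack([m,m2])
M=cv2.resize(M,None,fx=.765,fy=.765);cv2.imwrite('pics/mos.png',M);print(M.shape)
E
```

```text
15.9 [ 0.5889 -0.323   0.302 ] [3.141 0.    3.085] q6 -2.13 F [-0.8  0.1  0.2] op 0.055 0.0
wrist grip_a [0.4487, -0.3457, 0.021] 0.82 [244, 32]
wrist grip_a [0.5829, -0.3193, 0.0213] 0.76 [275, 156]
wrist grip_a [0.6244, -0.4726, 0.0164] 0.66 [152, 195]
wrist grip_a [0.5989, -0.0698, 0.025] 0.43 [490, 159]Traceback (most recent call last):
  File "<stdin>", line 6, in <module>
    return _nx.concatenate(arrs, 0, dtype=dtype, casting=casting)
           ~~~~~~~~~~~~~~~^^^^^^^^^^^^^^^^^^^^^^^^^^^^^^^^^^^^^^^
ValueError: all the input array dimensions except for the concatenation axis must match exactly, but along dimension 1, the array at index 0 has size 783 and the array at index 1 has size 784
```

```bash
python3 - <<'E'
import cv2,numpy as np
L=[cv2.resize(cv2.imread('pics/'+n+'.png'),(300,300)) for n in ('L','N','F','case_rect')]
cv2.imwrite('pics/mos.png',np.vstack([np.hstack(L[:2]),np.hstack(L[2:])]))
E
```

```text
(no output)
```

View pics/mos.png

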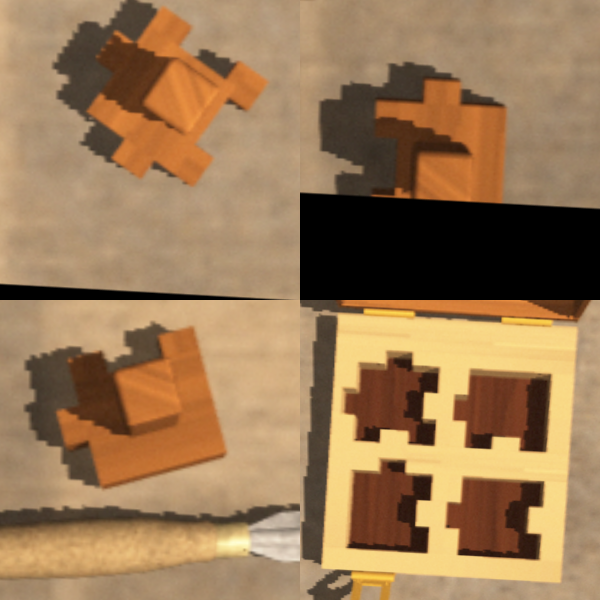

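Mosaic (up = away from the robot): top left is paver L and top right is N, cut off by the frame. Bottom left is F and bottom right is the case panel with its four gaps. I'll get a full view of N, then fit shapes for type and pose.

>>> step_arm(
  commands=[
    {"translation": [40, 0, 0], "roll": 0},
    {"translation": [30, 0, 0], "roll": 0},
    {"translation": [0, 0, 0], "roll": 0},
    {"translation": [0, 0, 0], "roll": 0},
    {"translation": [0, 0, 0], "roll": 0},
  ],
)

```text
time: 16.4
tool_pos: [0.5205, -0.3177, 0.3034]
tool_rot: [-3.14, 0.003, 3.088]
contact_force: [-0.8, -0.2, 0.5]
opening: 0.055
grip_force: 0.0
```

```bash
cat > fit.py <<'E'
from h import *
from scipy.optimize import minimize
SP={'a':('tn','tn'),'b':('.n','t.'),'c':('t.','.n'),'d':('..','tn')} # (+x,-x),(+y,-y)
SP={'a':dict(px='t',py='t',mx='n',my='n'),'b':dict(py='t',mx='n'),'c':dict(px='t',my='n'),'d':dict(py='t',my='n')}
def grid2d(spec,h,tw,tl,nw,nd,res=.0005):
    pass
def boxes(t):
    S=SP[t];h=.0305;B=[];n=.0135
    # cells 3x3 with cuts
    e={'px':h,'mx':-h,'py':h,'my':-h}
    c=h-.011
    xs=[(-h,-c),(-c,c),(c,h)]
    B.append((-c,c,-c,c))
    for k,sg in(('px',1),('mx',-1)):
        a,b=(c,h) if sg>0 else(-h,-c)
        if S.get(k)=='n':B+= [(a,b,n,c),(a,b,-c,-n)]
        else:B.append((a,b,-c,c))
        if S.get(k)=='t':B.append((h,h+.011,-.0085,.0085) if sg>0 else(-h-.011,-h,-.0085,.0085))
    for k,sg in(('py',1),('my',-1)):
        a,b=(c,h) if sg>0 else(-h,-c)
        if S.get(k)=='n':B+= [(n,c,a,b),(-c,-n,a,b)]
        else:B.append((-c,c,a,b))
        if S.get(k)=='t':B.append((-.0085,.0085,h,h+.011) if sg>0 else(-.0085,.0085,-h-.011,-h))
    for sx in((c,h),(-h,-c)):
        for sy in((c,h),(-h,-c)):B.append(sx+sy)
    return [b+(0,.018) for b in B]+[(-.013,.013,-.013,.013,.018,.052)]
def cam(c):
    K=np.array(c['camera_matrix']);T=np.linalg.inv(np.array(c['world_from_camera']));
    def f(P):
        p=P@T[:3,:3].T+T[:3,3];return np.stack([K[0,0]*p[:,0]/-p[:,2]+K[0,2],K[1,1]*-p[:,1]/-p[:,2]+K[1,2]],1)
    return f
def render(bx,v,f,shape,off,s=2):
    m=np.zeros(shape,np.uint8);R=np.array([[np.cos(v[2]),-np.sin(v[2])],[np.sin(v[2]),np.cos(v[2])]])
    for b in bx:
        P=np.array([(x,y,z) for x in b[:2] for y in b[2:4] for z in b[4:6]])
        P[:,:2]=P[:,:2]@R.T+v[:2]
        q=((f(P)-off)*s)
        cv2.fillConvexPoly(m,cv2.convexHull(np.round(q*8).astype(np.int32)),1,shift=3)
    return m
def fitmask(mask,f,off,x0,y0,types,yaws,s=2):
    out=[]
    for t,bx in types.items():
        cost=lambda v:1-(lambda r:(r&mask).sum()/max(1,(r|mask).sum()))(render(bx,v,f,mask.shape,off,s))
        best=min(((cost((x0,y0,w)),w) for w in yaws))
        c=sorted((cost((x0,y0,w)),w) for w in yaws)[:5]
        r=min((minimize(cost,(x0,y0,w),method='Nelder-Mead',options=dict(initial_simplex=[(x0,y0,w),(x0+.008,y0,w),(x0,y0+.008,w),(x0,y0,w+.15)],xatol=1e-5,fatol=1e-5)) for _,w in c),key=lambda r:r.fun)
        out.append((round(1-r.fun,3),t,r.x.round(4).tolist()))
    return sorted(out,reverse=True)
def orange(im):
    h=cv2.cvtColor(im,cv2.COLOR_RGB2HSV).astype(int)
    return ((h[...,0]<=13)&(h[...,1]>150)&(h[...,2]>45)).astype(np.uint8)
def paver(im,calib,x0,y0,types='abcd'):
    f=cam(calib);u=f(np.array([[x0,y0,.02]]))[0];off=(u-75).astype(int);off=np.maximum(off,0)
    m=orange(im)[off[1]:off[1]+150,off[0]:off[0]+150]
    n,l,s,c=cv2.connectedComponentsWithStats(m);i=1+np.argmax(s[1:,4]);m=(l==i).astype(np.uint8)
    m=cv2.resize(m,None,fx=2,fy=2,interpolation=cv2.INTER_LINEAR)
    cv2.imwrite('pics/m.png',m*255)
    return m.sum()/4,fitmask(m,f,off,x0,y0,{t:boxes(t) for t in types},np.arange(0,6.28,.2))
E
python3 - <<'E'
from fit import *
st();im=read_camera('wrist');c=get_calibration('wrist');cv2.imwrite('pics/N_raw.png',im[:,:,::-1])
print(paver(im,c,.45,-.345));print(paver(im,c,.583,-.319))
# rigid: reconstruct calibration of the L view by the tool shift
from scipy.spatial.transform import Rotation as R
s=observe()
def tool(p,r):
    T=np.eye(4);T[:3,:3]=R.from_euler('xyz',r).as_matrix();T[:3,3]=p;return T
X=np.linalg.inv(tool(s['tool_pos'],s['tool_rot']))@np.array(c['world_from_camera']);np.save('X.npy',X)
L=cv2.imread('pics/L_raw.png')[:,:,::-1].copy()
cL=dict(camera_matrix=c['camera_matrix'],world_from_camera=tool([.5645,.1533,.3016],[-3.141,0,3.087])@X)
print(paver(L,cL,.475,.16))
E
```

```text
16.4 [ 0.5205 -0.3177  0.3034] [-3.140e+00  3.000e-03  3.088e+00] q6 -2.19 F [-0.8 -0.2  0.5] op 0.055 0.0
(np.float64(2938.0), [(np.float64(0.848), 'c', [0.4317, -0.3448, 3.0888]), (np.float64(0.739), 'b', [0.4317, -0.3451, 3.0914]), (np.float64(0.736), 'd', [0.4318, -0.3448, 1.5187]), (np.float64(0.701), 'a', [0.4391, -0.3398, 3.4567])])
(np.float64(2371.0), [(np.float64(0.914), 'c', [0.5903, -0.3195, 1.8283]), (np.float64(0.854), 'd', [0.5906, -0.3198, 0.2469]), (np.float64(0.844), 'b', [0.5893, -0.3194, 0.248]), (np.float64(0.774), 'a', [0.5894, -0.3201, 0.2463])])
(np.float64(2578.0), [(np.float64(0.752), 'd', [0.4847, 0.1485, 5.6585]), (np.float64(0.643), 'c', [0.4793, 0.1561, 6.0182]), (np.float64(0.641), 'b', [0.4848, 0.1489, 5.6579]), (np.float64(0.587), 'a', [0.4757, 0.1522, 6.0448])])
```

```bash
python3 - <<'E'
from fit import *
c=get_calibration('wrist')
from scipy.spatial.transform import Rotation as R
X=np.load('X.npy')
def tool(p,r):
    T=np.eye(4);T[:3,:3]=R.from_euler('xyz',r).as_matrix();T[:3,3]=p;return T
cL=dict(camera_matrix=c['camera_matrix'],world_from_camera=tool([.5645,.1533,.3016],[-3.141,0,3.087])@X)
N=cv2.imread('pics/N_raw.png')[:,:,::-1].copy();L=cv2.imread('pics/L_raw.png')[:,:,::-1].copy()
top=[];bot=[]
for im,cc,t,v in((L,cL,'d',(.4847,.1485,5.6585)),(N,c,'c',(.4317,-.3448,3.0888)),(N,c,'c',(.5903,-.3195,1.8283))):
    f=cam(cc);off=np.maximum((f(np.array([[v[0],v[1],.02]]))[0]-55).astype(int),0)
    k=cv2.resize(im[off[1]:off[1]+110,off[0]:off[0]+110],(264,264),interpolation=cv2.INTER_CUBIC)
    r=render(boxes(t),v,f,(264,264),off,2.4)
    o=k.copy();cs,_=cv2.findContours(r,cv2.RETR_LIST,cv2.CHAIN_APPROX_NONE);cv2.drawContours(o,cs,-1,(0,0,255),1)
    top.append(k);bot.append(o)
cv2.imwrite('pics/k.png',np.vstack([np.hstack(top),np.hstack(bot)])[:,:,::-1])
E
```

```text
(no output)
```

View pics/k.png

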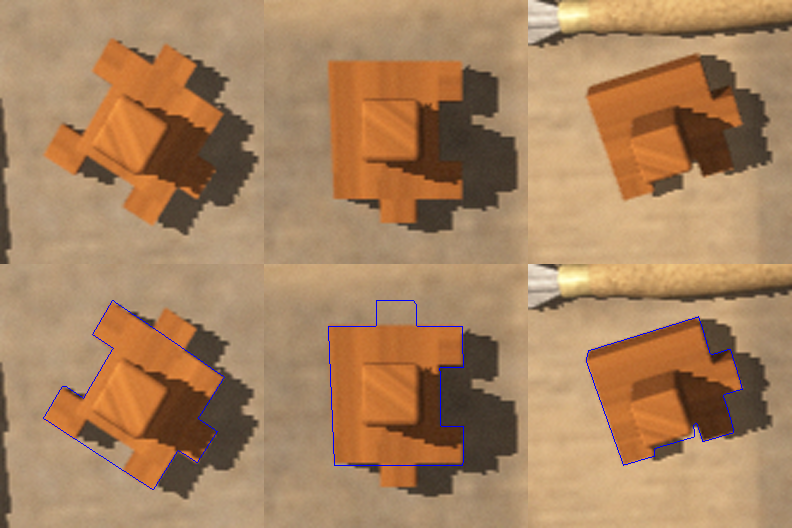

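Top row, left to right:
- **L:** two adjacent tabs and two adjacent notches, so it is paver a.
- **N:** tab down at (398,212), notch right at (450,130). The notch is counter-clockwise of the tab, so it is paver b.
- **F:** tab right at (728,105), notch down. The notch is clockwise of the tab, so it is paver c.

All three are orange, so none is the purple look-alike, and d is absent. Now refining the poses and fitting the gaps.

```bash
cat > /tmp/y.py <<'E'
from fit import *
from scipy.spatial.transform import Rotation as R
c=get_calibration('wrist');X=np.load('X.npy')
def tool(p,r):
    T=np.eye(4);T[:3,:3]=R.from_euler('xyz',r).as_matrix();T[:3,3]=p;return T
mk=lambda p,r:dict(camera_matrix=c['camera_matrix'],world_from_camera=tool(p,r)@X)
N=cv2.imread('pics/N_raw.png')[:,:,::-1].copy();L=cv2.imread('pics/L_raw.png')[:,:,::-1].copy()
import fit
def pv(im,cc,x,y,w,t):
    f=cam(cc);off=np.maximum((f(np.array([[x,y,.02]]))[0]-75).astype(int),0)
    m=orange(im)[off[1]:off[1]+150,off[0]:off[0]+150];n,l,s,_=cv2.connectedComponentsWithStats(m);m=(l==1+np.argmax(s[1:,4])).astype(np.uint8)
    m=cv2.resize(m,None,fx=2,fy=2);print(t,fitmask(m,f,off,x,y,{t:boxes(t)},[w,w+.1,w-.1]))
pv(N,c,.433,-.345,-1.57,'b');pv(N,c,.59,-.3195,1.83,'c');pv(L,mk([.5645,.1533,.3016],[-3.141,0,3.087]),.482,.151,.946,'a')
# gaps in case_rect (z=.026 plane, 3000 px/m)
B=cv2.imread('pics/case_rect.png')[:,:,::-1].copy()
h=cv2.cvtColor(B,cv2.COLOR_RGB2HSV).astype(int);M=((B.astype(int)[...,0]<170)).astype(np.uint8)
from scipy.optimize import minimize
def gap(t,v,shape):
    h=.033;m=np.zeros(shape,np.uint8);S=SP[t]
    def poly(q,val):
        q=np.array(q);Rm=np.array([[np.cos(v[2]),-np.sin(v[2])],[np.sin(v[2]),np.cos(v[2])]]);w=q@Rm.T+v[:2]
        p=np.stack([(.08-w[:,1])*3000,(.68-w[:,0])*3000],1);cv2.fillConvexPoly(m,np.round(p*8).astype(np.int32),val,shift=3)
    poly([(-h,-h),(h,-h),(h,h),(-h,h)],1)
    D={'px':(1,0),'mx':(-1,0),'py':(0,1),'my':(0,-1)}
    for k,kind in S.items():
        d=np.array(D[k]);n=np.array([-d[1],d[0]]);a,b=(h-.001,h+.011) if kind=='t' else (h-.011,h+.001)
        poly([d*a+n*.011,d*b+n*.011,d*b-n*.011,d*a-n*.011],1 if kind=='t' else 0)
    return m
for t,x0,y0 in(('a',.597,-.0),('b',.59,-.087),('c',.50,.008),('d',.497,-.078)):
    win=np.zeros_like(M);u=(.08-y0)*3000;w=(.68-x0)*3000;win[int(max(0,w-155)):int(w+155),int(max(0,u-155)):int(u+155)]=1
    mm=M*0;n,l,s,cc=cv2.connectedComponentsWithStats(M*1)
    # component(s) overlapping the middle of the gap
    i=l[int(w),int(u)];mm=(l==i).astype(np.uint8) if i else M*win
    cost=lambda v:1-(lambda r:(r&mm).sum()/(r|mm).sum())(gap(t,v,M.shape))
    r=minimize(cost,(x0,y0,-.055),method='Nelder-Mead',options=dict(initial_simplex=[(x0,y0,-.055),(x0+.005,y0,-.055),(x0,y0+.005,-.055),(x0,y0,0.0)],xatol=1e-5,fatol=1e-5))
    print('gap',t,mm.sum(),round(1-r.fun,3),r.x.round(4))
E
python3 /tmp/y.py
```

```text
b [(np.float64(0.935), 'b', [0.4307, -0.345, -1.6266])]
c [(np.float64(0.913), 'c', [0.5903, -0.3194, 1.8278])]
a [(np.float64(0.85), 'a', [0.4851, 0.1483, 0.9458])]
gap a 36321 0.92 [ 0.5932  0.0027 -0.0597]
gap b 37701 0.954 [ 0.5873 -0.0864 -0.0669]
gap c 36835 0.93 [ 0.5039  0.0077 -0.0645]
gap d 38019 0.962 [ 0.4983 -0.0811 -0.0671]
```

>>> step_arm(
  commands=[
    {"translation": [0, 0, 0], "roll": -0.104},
    {"translation": [0, 0, 0], "roll": -0.104},
    {"translation": [0, 0, 0], "roll": -0.104},
    {"translation": [0, 0, 40], "roll": 0},
    {"translation": [0, 0, 40], "roll": 0},
    {"translation": [0, 0, 40], "roll": 0},
    {"translation": [0, 0, 40], "roll": 0},
    {"translation": [0, 0, 0], "roll": 0},
    {"translation": [0, 0, 0], "roll": 0},
    {"translation": [0, 0, 0], "roll": 0},
  ],
  fingers=0.5,
)

```text
time: 17.28
tool_pos: [0.5215, -0.3191, 0.1442]
tool_rot: [-3.139, 0.002, -2.884]
contact_force: [0.3, -1.1, 0.4]
opening: 0.046
grip_force: 0.0
```

```bash
python3 - <<'E'
from h import *
st();delta(.5903,-.3194,.022,3.399)
E
```

```text
17.3 [ 0.5215 -0.3191  0.1442] [-3.139e+00  2.000e-03 -2.884e+00] q6 -2.5 F [ 0.3 -1.1  0.4] op 0.046 0.0
tool delta mm [-66.1 -17.4 122.4] roll 0.00046107035843334643
```

>>> step_arm(
  commands=[
    {"translation": [-33, -8.7, 10], "roll": 0},
    {"translation": [-33, -8.7, 10], "roll": 0},
    {"translation": [0, 0, 25], "roll": 0},
    {"translation": [0, 0, 25], "roll": 0},
    {"translation": [0, 0, 25], "roll": 0},
    {"translation": [0, 0, 17], "roll": 0},
    {"translation": [0, 0, 10], "roll": 0},
    {"translation": [0, 0, 0], "roll": 0},
    {"translation": [0, 0, 0], "roll": 0},
  ],
)

```text
time: 18.03
tool_pos: [0.5894, -0.3192, 0.0221]
tool_rot: [-3.139, 0.002, -2.884]
contact_force: [-0.5, -0.0, 0.4]
opening: 0.0461
grip_force: 0.0
```

>>> step_arm(
  commands=[
    {"translation": [0, 0, 0], "roll": 0},
    {"translation": [0, 0, 0], "roll": 0},
    {"translation": [0, 0, 0], "roll": 0},
    {"translation": [0, 0, 0], "roll": 0},
    {"translation": [0, 0, 0], "roll": 0},
    {"translation": [0, 0, -20], "roll": 0},
    {"translation": [0, 0, -30], "roll": 0},
    {"translation": [0, 0, -30], "roll": 0},
    {"translation": [0, 0, -35], "roll": 0},
    {"translation": [0, 0, -35], "roll": 0},
    {"translation": [0, 0, 0], "roll": 0},
    {"translation": [0, 0, 0], "roll": 0},
  ],
  fingers=0.0,
  grip_force=30,
)

```text
time: 19.03
tool_pos: [0.589, -0.319, 0.1725]
tool_rot: [-3.138, 0.003, -2.884]
contact_force: [0.1, -0.5, -1.3]
opening: 0.0259
grip_force: 30.0
```

```bash
python3 - <<'E'
from h import *
st();delta(.5039,.0077,.17,1.508)
E
```

```text
19.0 [ 0.589  -0.319   0.1725] [-3.138e+00  3.000e-03 -2.884e+00] q6 -2.44 F [ 0.1 -0.5 -1.3] op 0.0259 29.99815732240677
tool delta mm [ -0.8 337.6   1.2] roll 1.8908358255742712
```

>>> step_arm(
  commands=[
    {"translation": [0, 37.5, 0], "roll": 0},
    {"translation": [0, 37.5, 0], "roll": 0},
    {"translation": [0, 37.5, 0], "roll": 0},
    {"translation": [0, 37.5, 0], "roll": 0},
    {"translation": [0, 37.5, 0], "roll": 0},
    {"translation": [0, 37.5, 0], "roll": 0},
    {"translation": [0, 37.5, 0], "roll": 0},
    {"translation": [0, 37.5, 0], "roll": 0},
    {"translation": [0, 37.5, 0], "roll": 0},
    {"translation": [0, 0, 0], "roll": 0.118},
    {"translation": [0, 0, 0], "roll": 0.118},
    {"translation": [0, 0, 0], "roll": 0.118},
    {"translation": [0, 0, 0], "roll": 0.118},
    {"translation": [0, 0, 0], "roll": 0.118},
    {"translation": [0, 0, 0], "roll": 0.118},
    {"translation": [0, 0, 0], "roll": 0.118},
    {"translation": [0, 0, 0], "roll": 0.118},
  ],
)

```text
time: 20.45
tool_pos: [0.501, 0.0082, 0.1681]
tool_rot: [-3.14, -0.003, 2.449]
contact_force: [0.4, 0.2, -1.2]
opening: 0.0261
grip_force: 30.0
```

>>> step_arm(
  commands=[
    {"translation": [0, 0, 0], "roll": 0.118},
    {"translation": [0, 0, 0], "roll": 0.118},
    {"translation": [0, 0, 0], "roll": 0.118},
    {"translation": [0, 0, 0], "roll": 0.118},
    {"translation": [0, 0, 0], "roll": 0.118},
    {"translation": [0, 0, 0], "roll": 0.118},
    {"translation": [0, 0, 0], "roll": 0.118},
    {"translation": [0, 0, 0], "roll": 0.118},
    {"translation": [0, 0, 40], "roll": 0},
    {"translation": [0, 0, 40], "roll": 0},
    {"translation": [0, 0, 0], "roll": 0},
    {"translation": [0, 0, 0], "roll": 0},
    {"translation": [0, 0, 0], "roll": 0},
  ],
)

```text
time: 21.53
tool_pos: [0.5026, 0.008, 0.0907]
tool_rot: [3.141, 0.0, 1.511]
contact_force: [0.4, -0.3, 0.5]
opening: 0.0258
grip_force: 30.0
```

```bash
python3 - <<'E'
from h import *
st();delta(.5039,.0088,.05,1.508)
im=pic('wrist','n.png')
E
```

```text
21.5 [0.5026 0.008  0.0907] [3.141 0.    1.511] q6 -0.08 F [ 0.4 -0.3  0.5] op 0.0258 29.998266398906708
tool delta mm [ 0.9  1.2 40.7] roll 0.0028971980402658914
```

View pics/n.png

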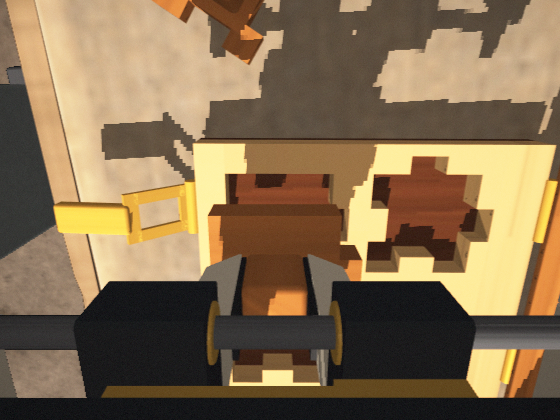

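The paver is over the near left gap in the right orientation, with its tab toward +x at (350,262). Lowering it gently.

>>> step_arm(
  commands=[
    {"translation": [1, 1, 20], "roll": 0},
    {"translation": [0, 0, 15], "roll": 0},
    {"translation": [0, 0, 5], "roll": 0},
    {"translation": [0, 0, 0], "roll": 0},
    {"translation": [0, 0, 0], "roll": 0},
    {"translation": [0, 0, 4], "roll": 0},
    {"translation": [0, 0, 4], "roll": 0},
    {"translation": [0, 0, 0], "roll": 0},
  ],
)

```text
time: 22.25
tool_pos: [0.5032, 0.009, 0.0418]
tool_rot: [3.141, -0.0, 1.511]
contact_force: [0.2, -0.9, -0.8]
opening: 0.0253
grip_force: 30.0
```

```bash
python3 - <<'E'
from h import *
st();delta(.5039,.0088,.03,1.508)
E
```

```text
22.2 [0.5032 0.009  0.0418] [ 3.141 -0.     1.511] q6 -0.07 F [ 0.2 -0.9 -0.8] op 0.0253 29.9982351064682
tool delta mm [-0.1  0.7 11.8] roll 0.002803056696813133
```

>>> step_arm(
  commands=[
    {"translation": [0, 0, 4], "roll": 0},
    {"translation": [0, 0, 4], "roll": 0},
    {"translation": [0, 0, 3], "roll": 0},
    {"translation": [0, 0, 0], "roll": 0},
    {"translation": [0, 0, 0], "roll": 0},
    {"translation": [0, 0, 0], "roll": 0},
  ],
)

```text
time: 22.75
tool_pos: [0.5033, 0.009, 0.0308]
tool_rot: [3.142, -0.0, 1.511]
contact_force: [0.1, -0.2, -0.6]
opening: 0.0257
grip_force: 30.0
```

>>> step_arm(
  commands=[
    {"translation": [0, 0, 0], "roll": 0},
    {"translation": [0, 0, 0], "roll": 0},
    {"translation": [0, 0, 0], "roll": 0},
    {"translation": [0, 0, -20], "roll": 0},
    {"translation": [0, 0, -30], "roll": 0},
    {"translation": [0, 0, -35], "roll": 0},
    {"translation": [0, 0, -35], "roll": 0},
    {"translation": [34.4, -6.6, 0], "roll": 0},
    {"translation": [34.4, -6.6, 0], "roll": 0},
    {"translation": [34.4, -6.6, 0], "roll": 0},
    {"translation": [34.4, -6.6, 0], "roll": 0},
  ],
  fingers=0.5,
)

```text
time: 23.67
tool_pos: [0.4849, 0.1491, 0.1514]
tool_rot: [3.141, -0.0, 1.51]
contact_force: [1.5, 0.7, -0.1]
opening: 0.0457
grip_force: 0.0
```

>>> step_arm(
  commands=[
    {"translation": [0, 0, 0], "roll": -0.12},
    {"translation": [0, 0, 0], "roll": -0.12},
    {"translation": [0, 0, 0], "roll": -0.12},
    {"translation": [0, 0, 0], "roll": -0.12},
    {"translation": [0, 0, 0], "roll": -0.12},
    {"translation": [0, 0, 0], "roll": -0.12},
    {"translation": [0, 0, 0], "roll": -0.12},
    {"translation": [0, 0, 0], "roll": -0.12},
    {"translation": [0, 0, 0], "roll": -0.12},
    {"translation": [0, 0, 0], "roll": -0.12},
    {"translation": [0, 0, 0], "roll": -0.12},
    {"translation": [0, 0, 0], "roll": -0.12},
    {"translation": [0, 0, 0], "roll": -0.12},
    {"translation": [0, 0, 0], "roll": -0.12},
    {"translation": [0, 0, 0], "roll": -0.12},
    {"translation": [0, 0, 0], "roll": -0.12},
    {"translation": [0, 0, 0], "roll": -0.12},
    {"translation": [0, 0, 0], "roll": -0.12},
    {"translation": [0, 0, 0], "roll": -0.12},
    {"translation": [0, 0, 0], "roll": -0.12},
  ],
)

```text
time: 25.33
tool_pos: [0.4851, 0.1479, 0.151]
tool_rot: [-3.141, 0.0, -2.366]
contact_force: [0.4, -0.3, -0.7]
opening: 0.0458
grip_force: 0.0
```

>>> step_arm(
  commands=[
    {"translation": [0, 0, 0], "roll": -0.118},
    {"translation": [0, 0, 0], "roll": -0.06},
    {"translation": [0, 0, 0], "roll": 0},
    {"translation": [0, 0, 0], "roll": 0},
    {"translation": [0, 0, 0], "roll": 0},
  ],
)

```text
time: 25.75
tool_pos: [0.4852, 0.1479, 0.1509]
tool_rot: [-3.141, 0.0, -2.196]
contact_force: [-0.3, 0.9, -0.3]
opening: 0.0458
grip_force: 0.0
```

```bash
python3 - <<'E'
from fit import *
st();delta(.4851,.1483,.022,4.0877)
im=read_camera('wrist');c=get_calibration('wrist')
print(paver(im,c,.4851,.1483,'a'))
E
```

```text
25.8 [0.4852 0.1479 0.1509] [-3.141  0.    -2.196] q6 -2.37 F [-0.3  0.9 -0.3] op 0.0458 0.0
tool delta mm [ -0.3   0.3 128.9] roll -0.0008695437825068097
(np.float64(5320.0), [(np.float64(0.923), 'a', [0.4845, 0.1485, 0.9481])])
```

Confirmed: paver a at (0.4845, 0.1485, yaw 0.948). Going down to grasp it.

>>> step_arm(
  commands=[
    {"translation": [0, 0, 35], "roll": 0},
    {"translation": [0, 0, 35], "roll": 0},
    {"translation": [0, 0, 30], "roll": 0},
    {"translation": [0, 0, 19], "roll": 0},
    {"translation": [0, 0, 10], "roll": 0},
    {"translation": [0, 0, 0], "roll": 0},
    {"translation": [0, 0, 0], "roll": 0},
  ],
)

```text
time: 26.38
tool_pos: [0.4856, 0.148, 0.0222]
tool_rot: [-3.141, 0.0, -2.195]
contact_force: [-0.1, 0.4, -0.5]
opening: 0.0456
grip_force: 0.0
```

>>> step_arm(
  commands=[
    {"translation": [0, 0, 0], "roll": 0},
    {"translation": [0, 0, 0], "roll": 0},
    {"translation": [0, 0, 0], "roll": 0},
    {"translation": [0, 0, 0], "roll": 0},
    {"translation": [0, 0, 0], "roll": 0},
    {"translation": [0, 0, -20], "roll": 0},
    {"translation": [0, 0, -30], "roll": 0},
    {"translation": [0, 0, -30], "roll": 0},
    {"translation": [0, 0, -40], "roll": 0},
    {"translation": [0, 0, 0], "roll": 0.112},
    {"translation": [0, 0, 0], "roll": 0.112},
    {"translation": [0, 0, 0], "roll": 0.112},
    {"translation": [0, 0, 0], "roll": 0.112},
    {"translation": [0, 0, 0], "roll": 0.112},
    {"translation": [0, 0, 0], "roll": 0.112},
    {"translation": [0, 0, 0], "roll": 0.112},
    {"translation": [0, 0, 0], "roll": 0.112},
    {"translation": [0, 0, 0], "roll": 0.112},
  ],
  fingers=0.0,
  grip_force=30,
)

```text
time: 27.88
tool_pos: [0.485, 0.1479, 0.1419]
tool_rot: [-3.142, 0.0, 3.075]
contact_force: [0.7, -0.0, -1.0]
opening: 0.0257
grip_force: 30.0
```

```bash
python3 - <<'E'
from h import *
st();delta(.5932,.0027,.142,3.079)
E
```

```text
27.9 [0.485  0.1479 0.1419] [-3.142  0.     3.075] q6 -1.36 F [ 0.7 -0.  -1. ] op 0.0257 29.99137043952942
tool delta mm [-117.6 -137.7   -0. ] roll -0.003708017856475454
```

>>> step_arm(
  commands=[
    {"translation": [-29.4, -34.4, 0], "roll": 0},
    {"translation": [-29.4, -34.4, 0], "roll": 0},
    {"translation": [-29.4, -34.4, 0], "roll": 0},
    {"translation": [-29.4, -34.4, 0], "roll": 0},
    {"translation": [0, 0, 30], "roll": 0},
    {"translation": [0, 0, 30], "roll": 0},
    {"translation": [0, 0, 27], "roll": 0},
    {"translation": [0, 0, 0], "roll": 0},
    {"translation": [0, 0, 0], "roll": 0},
    {"translation": [0, 0, 0], "roll": 0},
  ],
)

```text
time: 28.72
tool_pos: [0.5862, 0.015, 0.0563]
tool_rot: [-3.142, 0.001, 3.081]
contact_force: [-0.2, -0.0, -0.8]
opening: 0.0254
grip_force: 30.0
```

```bash
python3 - <<'E'
from h import *
st();delta(.5932,.0027,.03,3.079)
E
```

```text
28.7 [0.5862 0.015  0.0563] [-3.142e+00  1.000e-03  3.081e+00] q6 -1.62 F [-0.2 -0.  -0.8] op 0.0254 29.999992847442627
tool delta mm [ -7.7 -11.8  26.3] roll 0.0020979841735582205
```

>>> step_arm(
  commands=[
    {"translation": [-7.7, -11.8, 0], "roll": 0},
    {"translation": [0, 0, 0], "roll": 0},
    {"translation": [0, 0, 0], "roll": 0},
    {"translation": [0, 0, 5], "roll": 0},
    {"translation": [0, 0, 5], "roll": 0},
    {"translation": [0, 0, 4], "roll": 0},
    {"translation": [0, 0, 0], "roll": 0},
    {"translation": [0, 0, 0], "roll": 0},
  ],
)

```text
time: 29.38
tool_pos: [0.5924, 0.0028, 0.0404]
tool_rot: [3.142, -0.001, 3.081]
contact_force: [0.8, 0.6, -1.5]
opening: 0.026
grip_force: 30.0
```

>>> step_arm(
  commands=[
    {"translation": [0, 0, 4], "roll": 0},
    {"translation": [0, 0, 4], "roll": 0},
    {"translation": [0, 0, 2], "roll": 0},
    {"translation": [0, 0, 0], "roll": 0},
    {"translation": [0, 0, 0], "roll": 0},
    {"translation": [0, 0, 0], "roll": 0},
  ],
)

```text
time: 29.88
tool_pos: [0.5924, 0.0026, 0.0307]
tool_rot: [3.142, -0.0, 3.081]
contact_force: [-0.2, 0.5, -0.6]
opening: 0.0257
grip_force: 30.0
```

>>> step_arm(
  commands=[
    {"translation": [0, 0, 0], "roll": 0},
    {"translation": [0, 0, 0], "roll": 0},
    {"translation": [0, 0, 0], "roll": 0},
    {"translation": [0, 0, -20], "roll": 0},
    {"translation": [0, 0, -35], "roll": 0},
    {"translation": [0, 0, -38], "roll": 0},
    {"translation": [0, 0, -38], "roll": 0},
    {"translation": [14.1, -35.7, 0], "roll": 0},
    {"translation": [14.1, -35.7, 0], "roll": 0},
    {"translation": [14.1, -35.7, 0], "roll": 0},
    {"translation": [14.1, -35.7, 0], "roll": 0},
    {"translation": [14.1, -35.7, 0], "roll": 0},
    {"translation": [14.1, -35.7, 0], "roll": 0},
    {"translation": [14.1, -35.7, 0], "roll": 0},
    {"translation": [14.1, -35.7, 0], "roll": 0},
    {"translation": [14.1, -35.7, 0], "roll": 0},
    {"translation": [14.1, -35.7, 0], "roll": 0},
  ],
  fingers=0.5,
)

```text
time: 31.3
tool_pos: [0.4289, -0.3467, 0.1621]
tool_rot: [-3.141, 0.0, 3.081]
contact_force: [1.0, -0.4, 0.2]
opening: 0.0458
grip_force: 0.0
```

>>> step_arm(
  commands=[
    {"translation": [0, 0, 0], "roll": 0.12},
    {"translation": [0, 0, 0], "roll": 0.12},
    {"translation": [0, 0, 0], "roll": 0.12},
    {"translation": [0, 0, 0], "roll": 0.12},
    {"translation": [0, 0, 0], "roll": 0.12},
    {"translation": [0, 0, 0], "roll": 0.12},
    {"translation": [0, 0, 0], "roll": 0.12},
    {"translation": [0, 0, 0], "roll": 0.12},
    {"translation": [0, 0, 0], "roll": 0.12},
    {"translation": [0, 0, 0], "roll": 0.12},
    {"translation": [0, 0, 0], "roll": 0.12},
    {"translation": [0, 0, 0], "roll": 0.12},
    {"translation": [0, 0, 0], "roll": 0.12},
    {"translation": [0, 0, 0], "roll": 0},
    {"translation": [0, 0, 0], "roll": 0},
    {"translation": [0, 0, 0], "roll": 0},
  ],
)

```text
time: 32.63
tool_pos: [0.4301, -0.3452, 0.1619]
tool_rot: [3.142, 0.0, 1.524]
contact_force: [-0.0, 0.5, 0.9]
opening: 0.046
grip_force: 0.0
```

```bash
python3 - <<'E'
from fit import *
st();im=read_camera('wrist');c=get_calibration('wrist')
f=cam(c);x,y=.4307,-.345
off=np.maximum((f(np.array([[x,y,.02]]))[0]-100).astype(int),0)
m=orange(im)[off[1]:off[1]+200,off[0]:off[0]+200];n,l,s,_=cv2.connectedComponentsWithStats(m);m=(l==1+np.argmax(s[1:,4])).astype(np.uint8);m=cv2.resize(m,None,fx=2,fy=2)
print(fitmask(m,f,off,x,y,{'b':boxes('b')},[-1.627,-1.5,-1.75]))
delta(.4307,-.345,.022,1.515)
E
```

```text
32.6 [ 0.4301 -0.3452  0.1619] [3.142 0.    1.524] q6 -0.77 F [-0.   0.5  0.9] op 0.046 0.0
[(np.float64(0.663), 'b', [0.4307, -0.3457, -1.6209])]
tool delta mm [  0.2   0.6 139.9] roll 0.008673799600413368
```

>>> step_arm(
  commands=[
    {"translation": [0, 0.5, 38], "roll": 0.005},
    {"translation": [0, 0, 38], "roll": 0},
    {"translation": [0, 0, 33], "roll": 0},
    {"translation": [0, 0, 20], "roll": 0},
    {"translation": [0, 0, 11], "roll": 0},
    {"translation": [0, 0, 0], "roll": 0},
    {"translation": [0, 0, 0], "roll": 0},
  ],
)

```text
time: 33.27
tool_pos: [0.4309, -0.3455, 0.0222]
tool_rot: [3.141, 0.0, 1.517]
contact_force: [0.3, 0.1, -0.3]
opening: 0.0458
grip_force: 0.0
```

>>> step_arm(
  commands=[
    {"translation": [0, 0, 0], "roll": 0},
    {"translation": [0, 0, 0], "roll": 0},
    {"translation": [0, 0, 0], "roll": 0},
    {"translation": [0, 0, 0], "roll": 0},
    {"translation": [0, 0, 0], "roll": 0},
    {"translation": [0, 0, -20], "roll": 0},
    {"translation": [0, 0, -30], "roll": 0},
    {"translation": [0, 0, -35], "roll": 0},
    {"translation": [0, 0, -40], "roll": 0},
    {"translation": [0, 0, 0], "roll": 0},
  ],
  fingers=0.0,
  grip_force=30,
)

```text
time: 34.1
tool_pos: [0.4333, -0.348, 0.1545]
tool_rot: [3.132, 0.009, 1.516]
contact_force: [1.4, -1.0, 0.1]
opening: 0.0259
grip_force: 30.0
```

>>> step_arm(
  commands=[
    {"translation": [0, 0, 0], "roll": -0.12},
    {"translation": [0, 0, 0], "roll": -0.12},
    {"translation": [0, 0, 0], "roll": -0.12},
    {"translation": [0, 0, 0], "roll": -0.12},
    {"translation": [0, 0, 0], "roll": -0.12},
    {"translation": [0, 0, 0], "roll": -0.12},
    {"translation": [0, 0, 0], "roll": -0.12},
    {"translation": [0, 0, 0], "roll": -0.12},
    {"translation": [0, 0, 0], "roll": -0.12},
    {"translation": [0, 0, 0], "roll": -0.12},
    {"translation": [0, 0, 0], "roll": -0.12},
    {"translation": [0, 0, 0], "roll": -0.12},
    {"translation": [0, 0, 0], "roll": -0.12},
    {"translation": [0, 0, 0], "roll": 0},
    {"translation": [0, 0, 0], "roll": 0},
  ],
)

```text
time: 35.35
tool_pos: [0.4305, -0.3451, 0.1467]
tool_rot: [3.141, -0.0, 3.072]
contact_force: [-0.1, 0.4, -0.5]
opening: 0.0258
grip_force: 30.0
```

```bash
python3 - <<'E'
from h import *
st();delta(.5873,-.0864,.147,3.079)
E
```

```text
35.4 [ 0.4305 -0.3451  0.1467] [ 3.141 -0.     3.072] q6 -2.32 F [-0.1  0.4 -0.5] op 0.0258 29.999291002750397
tool delta mm [-138.5  268.9   -0.3] roll -0.006762196823872024
```

>>> step_arm(
  commands=[
    {"translation": [-17.3, 33.6, 0], "roll": 0},
    {"translation": [-17.3, 33.6, 0], "roll": 0},
    {"translation": [-17.3, 33.6, 0], "roll": 0},
    {"translation": [-17.3, 33.6, 0], "roll": 0},
    {"translation": [-17.3, 33.6, 0], "roll": 0},
    {"translation": [-17.3, 33.6, 0], "roll": 0},
    {"translation": [-17.3, 33.6, 0], "roll": 0},
    {"translation": [-17.3, 33.6, 0], "roll": -0.007},
    {"translation": [0, 0, 0], "roll": 0},
    {"translation": [0, 0, 30], "roll": 0},
    {"translation": [0, 0, 30], "roll": 0},
    {"translation": [0, 0, 28], "roll": 0},
    {"translation": [0, 0, 0], "roll": 0},
    {"translation": [0, 0, 0], "roll": 0},
    {"translation": [0, 0, 0], "roll": 0},
  ],
)

```text
time: 36.6
tool_pos: [0.5872, -0.0866, 0.0603]
tool_rot: [-3.141, 0.002, 3.081]
contact_force: [0.8, -0.2, -0.3]
opening: 0.0257
grip_force: 30.0
```

```bash
python3 - <<'E'
from h import *
st();delta(.5873,-.0864,.03,3.079)
E
```

```text
36.6 [ 0.5872 -0.0866  0.0603] [-3.141e+00  2.000e-03  3.081e+00] q6 -1.79 F [ 0.8 -0.2 -0.3] op 0.0257 29.99982386827469
tool delta mm [ 0.   0.3 30.3] roll 0.002079198938382376
```

>>> step_arm(
  commands=[
    {"translation": [0, 0, 6], "roll": 0},
    {"translation": [0, 0, 5], "roll": 0},
    {"translation": [0, 0, 4], "roll": 0},
    {"translation": [0, 0, 4], "roll": 0},
    {"translation": [0, 0, 0], "roll": 0},
    {"translation": [0, 0, 0], "roll": 0},
  ],
)

```text
time: 37.1
tool_pos: [0.5872, -0.0863, 0.0399]
tool_rot: [-3.141, 0.002, 3.082]
contact_force: [4.4, -0.1, -3.3]
opening: 0.026
grip_force: 30.0
```

>>> step_arm(
  commands=[
    {"translation": [0, 0, 4], "roll": 0},
    {"translation": [0, 0, 4], "roll": 0},
    {"translation": [0, 0, 2], "roll": 0},
    {"translation": [0, 0, 0], "roll": 0},
    {"translation": [0, 0, 0], "roll": 0},
    {"translation": [0, 0, 0], "roll": 0},
  ],
)

```text
time: 37.6
tool_pos: [0.5873, -0.0863, 0.0308]
tool_rot: [-3.141, 0.002, 3.083]
contact_force: [3.1, -1.2, 5.3]
opening: 0.0257
grip_force: 30.0
```

>>> step_arm(
  commands=[
    {"translation": [0, 0, 0], "roll": 0},
    {"translation": [0, 0, 0], "roll": 0},
    {"translation": [0, 0, 0], "roll": 0},
    {"translation": [0, 0, -20], "roll": 0},
    {"translation": [0, 0, -35], "roll": 0},
    {"translation": [0, 0, -40], "roll": 0},
    {"translation": [0, 0, -40], "roll": 0},
    {"translation": [5, 10, -40], "roll": 0},
    {"translation": [10, 15, -35], "roll": 0},
    {"translation": [10, 15, -35], "roll": 0},
    {"translation": [8, 10, -35], "roll": 0},
    {"translation": [0, 0, -30], "roll": 0},
    {"translation": [0, 0, 0], "roll": 0},
    {"translation": [0, 0, 0], "roll": 0},
    {"translation": [0, 0, 0], "roll": 0},
  ],
  fingers=0.55,
)

```text
time: 38.85
tool_pos: [0.5557, -0.0342, 0.3385]
tool_rot: [3.141, -0.003, 3.083]
contact_force: [-0.7, 0.3, 0.0]
opening: 0.0506
grip_force: 0.0
```

```bash
python3 - <<'E'
from h import *
st();im=read_camera('wrist');find('wrist','lid_tab');find('wrist','grip_a')
s=read_camera('side');find('side','grip_a')
a=cv2.resize(im[:330],(560,330));b=cv2.resize(s[180:300,170:350],(405,270))
o=np.zeros((600,560,3),np.uint8);o[:330]=a;o[330:,:405]=b
cv2.imwrite('pics/p.png',o[:,:,::-1])
E
```

```text
38.9 [ 0.5557 -0.0342  0.3385] [ 3.141e+00 -3.000e-03  3.083e+00] q6 -1.71 F [-0.7  0.3  0. ] op 0.0506 0.0
wrist lid_tab [0.7, -0.0467, 0.1197] 0.61 [270, 299]
wrist grip_a [0.6346, -0.0442, 0.0258] 0.72 [270, 217]
wrist grip_a [0.5899, -0.0803, 0.0279] 0.63 [239, 187]
wrist grip_a [0.5023, 0.0053, 0.0267] 0.63 [304, 112]
wrist grip_a [0.5951, 0.0048, 0.0269] 0.58 [306, 187]
side grip_a [0.8194, -0.0908, 0.0174] 0.88 [346, 220]
side grip_a [0.5788, -0.0963, 0.0266] 0.87 [272, 242]
side grip_a [0.5862, -0.0069, 0.0264] 0.85 [259, 224]
side grip_a [0.5004, -0.0013, 0.0283] 0.63 [230, 230]
side grip_a [0.6349, -0.4735, 0.0545] 0.53 [385, 326]
```

View pics/p.png

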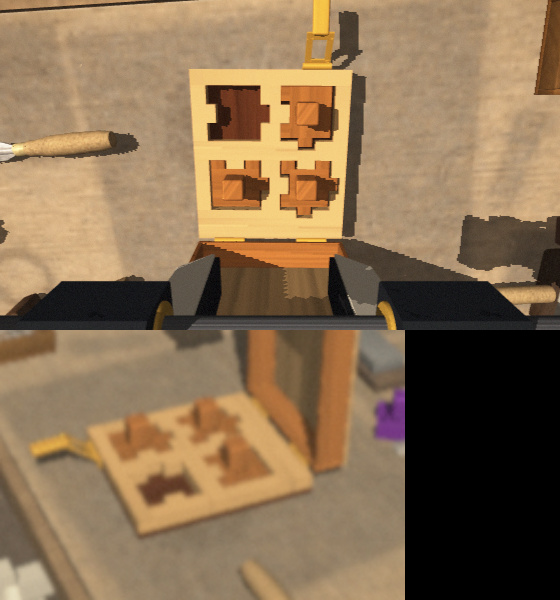

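The last view shows pavers a, b and c flush in their gaps, with the near right gap (235,110) empty because d is absent. The lid is still open and the hasp still off. Now to re-grip the pull tab.

```bash
python3 - <<'E'
from h import *
delta(.6986,-.1035,.335,3.087)
E
```

```text
tool delta mm [-146.4  -60.6    3.1] roll -0.004513832112092331
```

>>> step_arm(
  commands=[
    {"translation": [0, 0, -25], "roll": 0},
    {"translation": [-29.3, -12.1, 0], "roll": -0.004},
    {"translation": [-29.3, -12.1, 0], "roll": 0},
    {"translation": [-29.3, -12.1, 0], "roll": 0},
    {"translation": [-29.3, -12.1, 0], "roll": 0},
    {"translation": [-29.2, -12.1, 0], "roll": 0},
    {"translation": [0, 0, 0], "roll": 0},
    {"translation": [0, 0, 0], "roll": 0},
    {"translation": [0, 0, 0], "roll": 0},
  ],
)

```text
time: 39.85
tool_pos: [0.6989, -0.1027, 0.3636]
tool_rot: [3.141, -0.002, 3.087]
contact_force: [-0.0, -0.3, -0.4]
opening: 0.0506
grip_force: 0.0
```

```bash
python3 - <<'E'
from h import *
st();delta(.6986,-.1035,.2551,3.087)
im=pic('wrist','q.png');find('wrist','lid_tab')
E
```

```text
39.9 [ 0.6989 -0.1027  0.3636] [ 3.141e+00 -2.000e-03  3.087e+00] q6 -1.77 F [-0.  -0.3 -0.4] op 0.0506 0.0
tool delta mm [  0.   -0.9 108.5] roll -0.0003021997751737615
wrist lid_tab [0.6838, -0.0464, 0.2451] 0.84 [346, 180]
wrist lid_tab [0.5968, 0.0019, 0.0266] 0.51 [353, 67]
```

View pics/q.png

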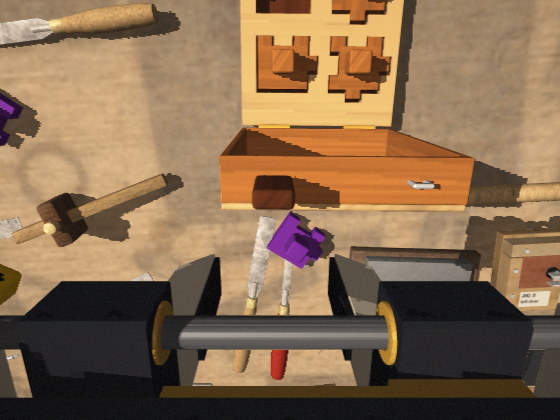

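The pull tab at (273,192) lines up with the fingers. Descend and pinch.

>>> step_arm(
  commands=[
    {"translation": [0, -1, 30], "roll": 0},
    {"translation": [0, 0, 30], "roll": 0},
    {"translation": [0, 0, 25], "roll": 0},
    {"translation": [0, 0, 15], "roll": 0},
    {"translation": [0, 0, 8], "roll": 0},
    {"translation": [0, 0, 0], "roll": 0},
    {"translation": [0, 0, 0], "roll": 0},
  ],
)

```text
time: 40.53
tool_pos: [0.699, -0.1034, 0.2589]
tool_rot: [-3.141, 0.002, 3.087]
contact_force: [-0.1, -0.4, 0.7]
opening: 0.0508
grip_force: 0.0
```

>>> step_arm(
  commands=[
    {"translation": [0, 0, 0], "roll": 0},
    {"translation": [0, 0, 0], "roll": 0},
    {"translation": [0, 0, 0], "roll": 0},
    {"translation": [0, 0, 0], "roll": 0},
    {"translation": [0, 0, 0], "roll": 0},
  ],
  fingers=0.0,
  grip_force=25,
)

```text
time: 40.95
tool_pos: [0.6993, -0.1035, 0.2576]
tool_rot: [3.141, 0.001, 3.087]
contact_force: [0.8, 1.5, 2.3]
opening: 0.027
grip_force: 25.0
```

>>> step_arm(
  commands=[
    {"translation": [12.3, 0, -1.4], "roll": 0},
    {"translation": [12.4, 0, -0.7], "roll": 0},
    {"translation": [12.4, 0, -0.1], "roll": 0},
    {"translation": [12.4, 0, 0.5], "roll": 0},
    {"translation": [12.3, 0, 1.1], "roll": 0},
    {"translation": [12.3, 0, 1.7], "roll": 0},
    {"translation": [12.2, 0, 2.3], "roll": 0},
    {"translation": [12, 0, 2.9], "roll": 0},
    {"translation": [0, 0, 0], "roll": 0},
  ],
)

```text
time: 41.7
tool_pos: [0.5994, -0.0971, 0.2488]
tool_rot: [3.139, -0.003, 3.087]
contact_force: [2.0, 3.8, -11.0]
opening: 0.0266
grip_force: 25.0
```

>>> step_arm(
  commands=[
    {"translation": [11.9, 0, 3.5], "roll": 0},
    {"translation": [11.7, 0, 4.1], "roll": 0},
    {"translation": [11.5, 0, 4.7], "roll": 0},
    {"translation": [11.2, 0, 5.3], "roll": 0},
    {"translation": [10.9, 0, 5.8], "roll": 0},
    {"translation": [10.6, 0, 6.4], "roll": 0},
    {"translation": [10.3, 0, 6.9], "roll": 0},
    {"translation": [9.9, 0, 7.4], "roll": 0},
    {"translation": [0, 0, 0], "roll": 0},
  ],
)

```text
time: 42.45
tool_pos: [0.5142, -0.0918, 0.2043]
tool_rot: [3.138, 0.002, 3.087]
contact_force: [12.0, 6.4, -18.5]
opening: 0.0271
grip_force: 25.0
```

>>> step_arm(
  commands=[
    {"translation": [9.6, 0, 7.9], "roll": 0},
    {"translation": [9.2, 0, 8.4], "roll": 0},
    {"translation": [8.7, 0, 8.8], "roll": 0},
    {"translation": [8.3, 0, 9.2], "roll": 0},
    {"translation": [7.8, 0, 9.6], "roll": 0},
    {"translation": [7.3, 0, 10], "roll": 0},
    {"translation": [6.8, 0, 10.4], "roll": 0},
    {"translation": [6.3, 0, 10.7], "roll": 0},
    {"translation": [0, 0, 0], "roll": 0},
  ],
)

```text
time: 43.2
tool_pos: [0.4523, -0.0879, 0.1307]
tool_rot: [3.137, 0.007, 3.085]
contact_force: [14.2, 14.0, -10.2]
opening: 0.0274
grip_force: 25.0
```

>>> step_arm(
  commands=[
    {"translation": [5.7, 0, 11], "roll": 0},
    {"translation": [5.2, 0, 11.3], "roll": 0},
    {"translation": [4.6, 0, 11.5], "roll": 0},
    {"translation": [4, 0, 11.7], "roll": 0},
    {"translation": [3.4, 0, 11.9], "roll": 0},
    {"translation": [2.8, 0, 12.1], "roll": 0},
    {"translation": [2.2, 0, 12.2], "roll": 0},
    {"translation": [0, 0, 0], "roll": 0},
  ],
)

```text
time: 43.87
tool_pos: [0.4243, -0.0862, 0.0494]
tool_rot: [3.138, 0.005, 3.085]
contact_force: [12.7, 21.1, -4.8]
opening: 0.0275
grip_force: 25.0
```

>>> step_arm(
  commands=[
    {"translation": [0.5, -1, 6], "roll": 0},
    {"translation": [0, -1, 6], "roll": 0},
    {"translation": [0, 0, 4], "roll": 0},
    {"translation": [0, 0, 0], "roll": 0},
    {"translation": [0, 0, 0], "roll": 0},
  ],
)

```text
time: 44.28
tool_pos: [0.4223, -0.0862, 0.0357]
tool_rot: [3.135, 0.002, 3.084]
contact_force: [3.7, 35.1, 25.0]
opening: 0.0279
grip_force: 25.0
```

>>> step_arm(
  commands=[
    {"translation": [0, 2, 0], "roll": 0},
    {"translation": [0, 1, 0], "roll": 0},
    {"translation": [0, 0, 0], "roll": 0},
    {"translation": [0, 0, 0], "roll": 0},
    {"translation": [0, 0, 0], "roll": 0},
  ],
  fingers=0.55,
)

```text
time: 44.7
tool_pos: [0.4212, -0.088, 0.0337]
tool_rot: [-3.141, 0.0, 3.086]
contact_force: [-0.1, 0.3, -0.4]
opening: 0.0502
grip_force: 0.0
```

>>> step_arm(
  commands=[
    {"translation": [0, 0, -20], "roll": 0},
    {"translation": [0, 0, -30], "roll": 0},
    {"translation": [0, 0, -35], "roll": 0},
    {"translation": [0, 0, -35], "roll": 0},
    {"translation": [0, 0, 0], "roll": 0},
    {"translation": [0, 0, 0], "roll": 0},
    {"translation": [0, 0, 0], "roll": 0},
  ],
  fingers=0.55,
)

```text
time: 45.28
tool_pos: [0.4204, -0.0876, 0.1532]
tool_rot: [3.141, -0.001, 3.086]
contact_force: [-0.6, 0.3, 0.8]
opening: 0.0507
grip_force: 0.0
```

```bash
python3 - <<'E'
from h import *
st();im=read_camera('wrist');cv2.imwrite('pics/r.png',im[:,:,::-1]);find('wrist','hasp_tab')
# lid top front edge: first bright cream row above/below the tab columns, compare with shut-state picture i.png
def edge(a,cols):
    out=[]
    for c in cols:
        col=a[150:300,c].astype(int);k=np.where((col[:,0]>215)&(col[:,1]>185))[0];out.append(int(k[k>100-0][0]+150) if len(k[k>100]) else None)
    return out
i=cv2.imread('pics/i.png')[:,:,::-1]
print('now',[im[240:280:4,c].tolist() for c in (330,)])
print('i  ',[i[240:280:4,c-150].tolist() for c in (330,)])
E
```

```text
45.3 [ 0.4204 -0.0876  0.1532] [ 3.141e+00 -1.000e-03  3.086e+00] q6 -1.9 F [-0.6  0.3  0.8] op 0.0507 0.0
wrist hasp_tab [0.4072, 0.0237, 0.0437] 0.77 [425, 182]
now [[[119, 68, 35], [124, 72, 37], [119, 70, 33], [134, 98, 62], [232, 184, 114], [10, 9, 13], [11, 11, 10], [11, 10, 15], [10, 13, 14], [12, 9, 16]]]
i   [[[151, 111, 69], [109, 63, 33], [116, 69, 38], [124, 73, 32], [123, 70, 33], [16, 13, 14], [12, 11, 13], [13, 12, 13], [14, 15, 15], [13, 17, 16]]]
```

Pressing on the lid's front edge with closed fingertips to make sure it is fully down; lid top should be at z≈0.070.

>>> step_arm(
  commands=[
    {"translation": [-27, 15, 0], "roll": 0},
    {"translation": [-27, 15, 0], "roll": 0},
    {"translation": [0, 0, 30], "roll": 0},
    {"translation": [0, 0, 30], "roll": 0},
    {"translation": [0, 0, 12], "roll": 0},
    {"translation": [0, 0, 0], "roll": 0},
    {"translation": [0, 0, 0], "roll": 0},
    {"translation": [0, 0, 3], "roll": 0},
    {"translation": [0, 0, 3], "roll": 0},
    {"translation": [0, 0, 3], "roll": 0},
    {"translation": [0, 0, 3], "roll": 0},
    {"translation": [0, 0, 0], "roll": 0},
  ],
  fingers=0.0,
)

```text
time: 46.38
tool_pos: [0.4768, -0.0606, 0.0703]
tool_rot: [-3.141, 0.001, 3.087]
contact_force: [-0.2, 0.2, 0.5]
opening: 0.0005
grip_force: 0.3
```

>>> step_arm(
  commands=[
    {"translation": [0, 0, 2], "roll": 0},
    {"translation": [0, 0, 2], "roll": 0},
    {"translation": [0, 0, 0], "roll": 0},
    {"translation": [0, 0, 0], "roll": 0},
  ],
)

```text
time: 46.72
tool_pos: [0.4769, -0.0607, 0.0698]
tool_rot: [-3.14, 0.003, 3.087]
contact_force: [-12.4, 1.0, 41.2]
opening: 0.0001
grip_force: 20.3
```

Lid contact is at z = 0.0698, so it is fully shut. Now the hasp.

>>> step_arm(
  commands=[
    {"translation": [0, 0, -20], "roll": 0},
    {"translation": [0, 0, -35], "roll": 0},
    {"translation": [0, 0, -30], "roll": 0},
    {"translation": [30, 25, 0], "roll": 0},
    {"translation": [30, 25, 0], "roll": 0},
    {"translation": [30, 25, 0], "roll": 0},
    {"translation": [0, 0, 0], "roll": 0},
    {"translation": [0, 0, 0], "roll": 0},
    {"translation": [0, 0, 0], "roll": 0},
  ],
  fingers=0.45,
)

```text
time: 47.47
tool_pos: [0.3914, 0.0192, 0.1513]
tool_rot: [-3.141, 0.002, 3.087]
contact_force: [0.7, -0.2, -0.1]
opening: 0.0412
grip_force: 0.0
```

```bash
python3 - <<'E'
from h import *
st();delta(.383,.0257,.031,3.087);im=read_camera('wrist');find('wrist','hasp_tab')
h=cv2.cvtColor(im,cv2.COLOR_RGB2HSV).astype(int);m=((h[...,0]>17)&(h[...,0]<28)&(h[...,1]>200)&(h[...,2]>140)).astype(np.uint8);m[270:]=0
n,l,s,c=cv2.connectedComponentsWithStats(m);i=1+np.argmax(s[1:,4]);print(s[i],c[i])
for r in range(s[i][1],s[i][1]+s[i][3],6):
    k=np.where(l[r]==i)[0];
    if len(k):print(r,k.min(),k.max(),unproj('wrist',((k.min()+k.max())/2,r),.048).round(4))
E
```

```text
47.5 [0.3914 0.0192 0.1513] [-3.141e+00  2.000e-03  3.087e+00] q6 -1.66 F [ 0.7 -0.2 -0.1] op 0.0412 0.0
tool delta mm [  9.    6.1 120.2] roll 0.00046212967604830624
wrist hasp_tab [0.4048, 0.0243, 0.0435] 0.81 [282, 223]Traceback (most recent call last):
  File "<stdin>", line 4, in <module>
    return _wrapfunc(a, 'argmax', axis=axis, out=out, **kwds)
    return bound(*args, **kwds)
ValueError: attempt to get argmax of an empty sequence
```

>>> step_arm(
  commands=[
    {"translation": [9, 6, 20], "roll": 0},
    {"translation": [0, 0, 30], "roll": 0},
    {"translation": [0, 0, 30], "roll": 0},
    {"translation": [0, 0, 25], "roll": 0},
    {"translation": [0, 0, 15], "roll": 0},
    {"translation": [0, 0, 0], "roll": 0},
    {"translation": [0, 0, 0], "roll": 0},
  ],
)

```text
time: 48.15
tool_pos: [0.3822, 0.0253, 0.0302]
tool_rot: [3.141, -0.002, 3.086]
contact_force: [-0.3, 0.3, 0.5]
opening: 0.0408
grip_force: 0.0
```

>>> step_arm(
  commands=[
    {"translation": [0, 0, 0], "roll": 0},
    {"translation": [0, 0, 0], "roll": 0},
    {"translation": [0, 0, 0], "roll": 0},
    {"translation": [0, 0, 0], "roll": 0},
    {"translation": [0, 0, 0], "roll": 0},
  ],
  fingers=0.0,
  grip_force=15,
)

```text
time: 48.57
tool_pos: [0.3826, 0.0267, 0.0314]
tool_rot: [3.14, 0.002, 3.085]
contact_force: [1.7, 8.8, 0.8]
opening: 0.0178
grip_force: 15.0
```

>>> step_arm(
  commands=[
    {"translation": [-3.3, 0, -5.2], "roll": 0},
    {"translation": [-4.2, 0, -5], "roll": 0},
    {"translation": [-4.8, 0, -4.5], "roll": 0},
    {"translation": [-5, 0, -4.2], "roll": 0},
    {"translation": [-5.1, 0, -4], "roll": 0},
    {"translation": [-5.3, 0, -3.6], "roll": 0},
    {"translation": [0, 0, 0], "roll": 0},
  ],
)

```text
time: 49.15
tool_pos: [0.4058, 0.0254, 0.0576]
tool_rot: [3.14, -0.008, 3.087]
contact_force: [-13.2, 4.8, 12.8]
opening: 0.0181
grip_force: 15.0
```

>>> step_arm(
  commands=[
    {"translation": [-5.8, 0, -3], "roll": 0},
    {"translation": [-6.2, 0, -2.4], "roll": 0},
    {"translation": [-6.4, 0, -1.8], "roll": 0},
    {"translation": [-3, 0, -0.5], "roll": 0},
    {"translation": [0, 0, 0], "roll": 0},
    {"translation": [0, 0, 0], "roll": 0},
  ],
)

```text
time: 49.65
tool_pos: [0.4302, 0.0238, 0.0659]
tool_rot: [3.141, -0.001, 3.087]
contact_force: [-5.4, 3.8, 11.0]
opening: 0.0176
grip_force: 15.0
```

>>> step_arm(
  commands=[
    {"translation": [-3, 0, 0], "roll": 0},
    {"translation": [-2, 0, 0], "roll": 0},
    {"translation": [0, 0, 0], "roll": 0},
  ],
)

```text
time: 49.9
tool_pos: [0.433, 0.0237, 0.0657]
tool_rot: [3.141, -0.006, 3.087]
contact_force: [-11.8, 3.2, 17.6]
opening: 0.0184
grip_force: 15.0
```

>>> step_arm(
  commands=[
    {"translation": [0, 0, 0], "roll": 0},
    {"translation": [0, 0, 0], "roll": 0},
    {"translation": [0, 0, 0], "roll": 0},
    {"translation": [0, 0, 0], "roll": 0},
    {"translation": [3, 0, -20], "roll": 0},
    {"translation": [0, 0, -35], "roll": 0},
    {"translation": [0, 0, -30], "roll": 0},
    {"translation": [0, 0, 0], "roll": 0},
    {"translation": [0, 0, 0], "roll": 0},
    {"translation": [0, 0, 0], "roll": 0},
  ],
  fingers=0.45,
)

```text
time: 50.73
tool_pos: [0.4327, 0.023, 0.1495]
tool_rot: [-3.142, -0.0, 3.087]
contact_force: [0.1, -1.2, -0.1]
opening: 0.0415
grip_force: 0.0
```

```bash
python3 - <<'E'
from h import *
st();im=read_camera('wrist');find('wrist','hasp_tab');cv2.imwrite('pics/s.png',im[:,:,::-1])
read_camera('side');find('side','hasp_tab')
f=cv2.imread('pics/e.png')
# brass columns in the two pictures
def brass(a):
    h=cv2.cvtColor(a,cv2.COLOR_BGR2HSV).astype(int);return ((h[...,0]>19)&(h[...,0]<28)&(h[...,1]>190)&(h[...,2]>120)).astype(np.uint8)
m=brass(cv2.imread('pics/s.png'));n,l,s,c=cv2.connectedComponentsWithStats(m);
for i in np.argsort(-s[1:,4])[:2]+1:
    x,y,w,hh,_=s[i];print(s[i],[unproj('wrist',(x+w/2,y),z).round(4).tolist() for z in(.08,.09)])
E
```

```text
50.7 [0.4327 0.023  0.1495] [-3.142 -0.     3.087] q6 -1.64 F [ 0.1 -1.2 -0.1] op 0.0415 0.0
wrist hasp_tab [0.4345, 0.0249, 0.0773] 0.86 [277, 227]
wrist hasp_tab [0.4598, -0.0107, 0.0656] 0.43 [228, 258]
side hasp_tab [0.5368, -0.0862, 0.0703] 0.6 [256, 230]
side hasp_tab [0.4462, 0.0131, 0.0713] 0.45 [208, 219]
[296 236   1   1   1] [[0.4399, 0.0371, 0.08], [0.4358, 0.0367, 0.09]]
```

```bash
python3 - <<'E'
import cv2,numpy as np
f=cv2.imread('pics/f.png');s=cv2.resize(cv2.imread('pics/s.png')[120:300,180:400],None,fx=3,fy=3)
print(f[265,280],f[300,280],s[265,290])
for a in(f,s):
    h=cv2.cvtColor(a,cv2.COLOR_BGR2HSV).astype(int)
    m=((h[...,0]>=19)&(h[...,0]<=26)&(h[...,1]>175)&(h[...,2]>120)).astype(np.uint8)
    n,l,st,c=cv2.connectedComponentsWithStats(m);print(st[1+np.argsort(-st[1:,4])[:3]].tolist())
E
```

```text
[ 68 185 240] [ 53 138 198] [ 69 183 241]
[[216, 253, 103, 107, 2900], [320, 347, 24, 13, 222], [217, 294, 8, 22, 107]]
[[224, 254, 102, 102, 2887], [326, 344, 25, 13, 243], [223, 286, 8, 21, 97]]
```

```bash
python3 - <<'E'
from h import *
print(hand_in())
E
```

```text
the job is handed in; nothing more can be done
None
```

The job is handed in: pavers a, b and c looked flush in their gaps (d was absent), the lid is shut and the hasp stands over the catch. The hand-in returned no verdict, so whether it passed is unconfirmed.

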